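# Nip up the filter nut at the coffee station

### The arm

A 7-joint arm with a two-finger parallel gripper is mounted at the origin on the work surface. World frame = base frame: x ahead of the robot, y to its left, z up, the work surface at z = 0. Lengths are in m, angles in degrees, forces in N, time in s.
With the tool pointing down it reaches from about 0.425 to 0.875 m from the base axis. Payload 4.7 kg.
Tool frame: the origin (TCP) lies midway between the tips of the shut fingers; the grasp point (between the pads) lies 19 mm behind it; z points along the fingers, y is the line along which they close (so a half turn about z gives the same grasp; the last joint's range is limited). The gripper opens to 87 mm and grips with 3 to 60 N. Pads are 19 mm wide; open, the fingers measure 117 mm over their backs; the gripper's body (75 mm by 190 mm) begins 51 mm behind the grasp point.
Start: joints at [68.703, 18.392, -4.016, 83.108, 1.295, 78.541, -3.26], TCP at [0.245, -0.602, 0.223] pointing down, gripper open.
Joint ranges: [-163.93, 163.93], [-17.29, 119.83], [-79.2, 71.16], [3.27, 140.29], [-89.18, 269.18], [5.43, 117.66], [-154.24, 154.24]. Speed limits (degrees/s): [147.25, 147.25, 180, 180, 180, 180, 180].

### API

Orientations are given as [roll, pitch, yaw] about the fixed x, y, z axes, in that order (R = Rz(yaw) Ry(pitch) Rx(roll)).
In Python, from cell import env, viewer, boxes_of, masks_of gives the robot as it stands. The module is installed in compiled form; this text tells all that it offers.
- The arm moves only by the tool apply_moves, never from a script. Its argument "moves" is a list of rows, each a list of 7 numbers: the shift along the tool's x, y, z scaled (see below), then the turn, a rotation vector about the tool's x, y, z scaled (see below), then the opening, from 0 (shut) to 1 (fully open). A call has 1 to 20 rows; each row is the pose to reach, as a shift and turn from the pose commanded when the call began, along the tool's axes at that moment; what a row does not reach only later rows make up. The controller multiplies each number of a shift by 0.2 m and each number of a turn by 1.5 rad. A row lasts 1/10 s, in which the tool goes at most 50 mm and 8.59 degrees, less where a joint would pass 70% of its speed; a pose out of reach is approached as far as the arm can. A call with a number of a shift or a turn outside -1 to 1 is refused whole. A call with a gripper value outside its range is refused whole. The fingers move at their own pace and stop on an object; "grip_force" is the grip in N (left out, the last holds). Time passes only in rows, so rows that repeat a pose let the fingers close. It gives the time, the measured TCP pose, the force, the opening and the grip force at its end, in the units of the state.
- env.get_obs(): the state, without advancing time (a new reading comes with each control period).
- viewer.read_camera(name): name is "scene" or "top"; returns the picture (420x560x3 uint8, red, green, blue); there is no depth.
- viewer.get_calibration(name): a dict with "fov_y" (degrees; the focal length in pixels is half the picture's height over the tangent of half this angle, whatever the lens; pixels are square), "cx", "cy" (the principal point, pixels), "position" and "orientation" of the camera in the world. Camera axes: x right, y up, looking along -z (the intrinsics and any distortion apply to the point x, -y, -z); pixel columns grow to the right and rows downward; lengths in m; the calibration is good to about 2 mm. A picture is of the moment at which its call begins. get_calibration takes no time and is no camera call.
- env.sign_off(): hands the job in; it is judged then, once.
Trained networks look in the newest picture that a camera, given by its name, has taken for a name from the list of things; names that differ only in an ending like _2 or _b are one class to them, and where a whole thing is asked for, a point or a joint stands for the part that bears it (a point fixed in the world has none). Each returns a list of dicts, best first, with "conf" (0 to 1); they miss things now and then, are a little off and sometimes report something else, mostly with a low value. They report only what shows in the picture. A call takes as long as a camera call.
- boxes_of(camera, target): "location" ([column, row] in pixels, amid what is visible of it).
- masks_of(camera, target): "pixels" (420x560 bool, what is visible of it) and "location" ([column, row] in pixels, amid what is visible of it).
The state is a dict: "time_s": time; "qpos": joint angles; "joint_velocities": joint speeds; "effort": joint torques, N m; "tool_pos": TCP position; "tool_rot": TCP orientation; "force": force on the tool from outside, world axes, zero at the start; "wrist_torque": the same for the moment, N m; "grip_width": finger opening in m; "grasp_force": force on a finger pad.
Only numpy, scipy, OpenCV 4.12 (cv2) and the standard library are available. Lean on these libraries where they do the work, as an engineer would, in place of code of your own. Each camera call takes 0.05 s, during which the arm holds its last target. There are 200 camera calls.

### The job

The hex nut on top of the low white water filter is loose. Turn it clockwise (seen from above) by hand, with the fingers, about a sixth of a turn (60 degrees) and no more, then tighten it the rest of the way with the open-ended wrench until it comes up hard against its stop. Finally take the wrench off and lay it flat on the bare counter clear of the filter without dropping it; leave the jars, mug and cup where they are.

Things in the scene. Friction and masses are not known exactly. Their poses are not given: they have to be found in the camera images.
- nut (a joint): Turn of the captive hex nut in rad about its upright axis. It grows clockwise seen from above; it starts between 0 and 0.3 (loose) and has a hard stop at 1.85 (fully tight). It is stiff: turning it takes about 0.4 N m either way. It stays where it is left and neither rises nor sinks.
- nut_mid (a point): Centre of the steel hex nut, on its axis, half-way up. The nut is 36 mm across its flats (41.6 mm across corners) and 28 mm tall; a brass stub 18 mm in diameter and 7 mm tall stands on top. This point is 60 mm above the counter: the nut spans 46 to 74 mm. z is up; x turns with the nut and is square to one pair of its flats (the flats' normals lie at 0, 60 and 120 degrees from x).
- filter: Low white round water filter fixed to the counter, 110 mm in diameter, flat top 45 mm above the counter, the nut at its centre; origin at the centre of its underside, z up. Two brass stubs, 22 mm in diameter, centred 22 mm above the counter, stick out 25 mm from its rim on its +x side. It does not move.
- wrench_grip (a point): Plain steel open-ended wrench, 14 mm thick throughout, loose, about 0.15 to 0.3 kg, lying flat on the counter. This point is on the middle of its straight handle, half-way through its thickness (7 mm above the counter as it lies). x points along the handle to the open jaw, z up. The handle is 20 mm wide and runs from 75 mm behind this point to 76 mm ahead of it, where the jaw's 62 mm wide cross web begins.
- wrench_jaw (a point): Centre of the wrench's jaw, half-way through its thickness, 115 mm ahead of wrench_grip along x, same axes. The jaw is 39.5 mm wide, flaring a little at the mouth, between its two flat parallel prongs and opens to +x; the prongs end 22 mm ahead of this point and the web closes the jaw 22.5 mm behind it. With this point on the nut's axis and x square to the normal of a pair of flats, the wrench embraces the nut; it then has about 0.2 rad of play either way.
- jar_a: Glass jar with wooden lid, 92 mm across, 126 mm tall, bystander; origin under its centre.
- jar_b: Glass jar with wooden lid, 92 mm across, 126 mm tall, bystander; origin under its centre.
- mug: White mug, 80 mm across, 90 mm tall, bystander; origin under its centre.
- cup: Black paper cup standing upside down, 80 mm across, 110 mm tall, bystander; origin under its centre.

How it is judged:
By the outcome, as a careful person would: the job done as asked, in the order asked, and still so for the second after the job is handed in, with the robot touching nothing.
It also fails if it takes over 66 s, if anything falls off the work surface, if the arm or the gripper's body presses on something with over 40 N, if the wrist force passes 120 N, or if a joint passes its speed limit or range.

## Working session

There is one attempt and no reset: what is moved stays moved. The work goes in short steps, Python scripts to look and compute and a tool call to move; the robot and the scene stay as the last step left them, time stands still between calls to the robot, and variables do not carry over. Pictures are saved under pics/ and viewed, at most 10 in all, crops included, and the job is handed in when it is done.

Besides the shell and the picture viewer there is one more tool, called after "Request:" as name(argument=value, ...), one argument or row to a line, values as JSON. apply_moves: Moves the arm, as the interface text tells. Shifts and turns lie within -1 to 1; 1 stands for 0.2 m of shift or 1.5 rad of turn. Its arguments: {"type":"object","properties":{"moves":{"type":"array","items":{"type":"array","items":{"type":"number","minimum":-1,"maximum":1}}},"grip_force":{"type":"number"}},"required":["moves"]}

```bash
ls; mkdir -p pics; python3 - <<'E'
from cell import env, viewer, boxes_of, masks_of
import cv2,numpy as np
o=env.get_obs(); print({k:np.round(v,3).tolist() for k,v in o.items()})
for c in("scene","top"):
    cv2.imwrite(f"pics/{c}0.png",viewer.read_camera(c)[:,:,::-1]); print(c,viewer.get_calibration(c))
for c in("scene","top"):
    for t in("nut","filter","wrench_grip","wrench_jaw","jar_a","mug","cup"):
        print(c,t,[(np.round(d["location"],1).tolist(),round(d["conf"],2)) for d in boxes_of(c,t)])
print(env.get_obs()["time_s"])
E
```

```text
pics
{'time_s': 0.0, 'qpos': [68.705, 18.439, -4.015, 83.177, 1.297, 78.539, -3.26], 'joint_velocities': [0.019, 0.052, -0.051, -0.004, -0.011, -0.0, 0.025], 'effort': [0.0, -49.128, -0.404, -31.253, -0.064, 0.044, 0.0], 'tool_pos': [0.244, -0.602, 0.221], 'tool_rot': [-179.89, 0.007, 22.104], 'force': [0.148, 0.147, -0.28], 'wrist_torque': [0.076, -0.034, 0.058], 'grasp_force': 0.0, 'grip_width': 0.087}
scene {'fov_y': 55.466718614764524, 'cx': 281.01525738113247, 'cy': 214.10421301292757, 'position': array([1.13113815, 0.60199993, 0.7768389 ]), 'orientation': array([ 50.57797465,   0.3140059 , 135.63734233])}
top {'fov_y': 42.51449605967044, 'cx': 281.6584393262295, 'cy': 204.05756902217848, 'position': array([ 0.21168552, -0.01659265,  1.56847015]), 'orientation': array([ 1.11564438e+01, -5.93906399e-02, -8.94091224e+01])}
scene nut [([257.7, 226.3], 0.5)]
scene filter [([258.6, 240.2], 0.8)]
scene wrench_grip [([386.9, 282.3], 0.69), ([165.3, 186.5], 0.41)]
scene wrench_jaw [([385.6, 280.8], 0.76)]
scene jar_a [([167.1, 182.2], 0.9), ([374.0, 329.4], 0.62)]
scene mug [([474.0, 294.6], 0.9)]
scene cup [([188.8, 152.6], 0.96)]
top nut [([451.8, 207.5], 0.62), ([285.1, 168.6], 0.47), ([102.7, 240.2], 0.22)]
top filter [([285.5, 170.7], 0.72)]
top wrench_grip [([173.2, 215.8], 0.66)]
top wrench_jaw [([173.5, 211.8], 0.56)]
top jar_a [([411.9, 150.4], 0.68), ([140.4, 156.3], 0.63)]
top mug [([103.8, 236.6], 0.79)]
top cup [([454.6, 206.5], 0.63)]
0.8
```

View pics/scene0.png

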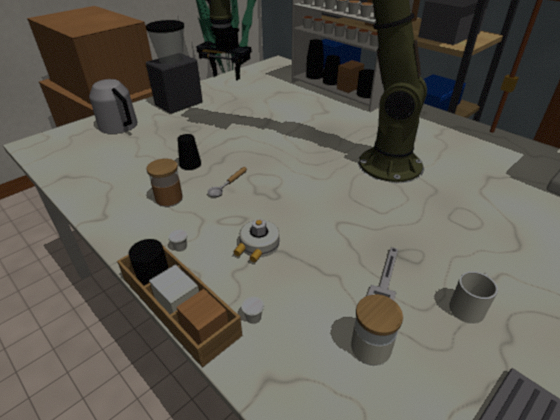

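View pics/top0.png

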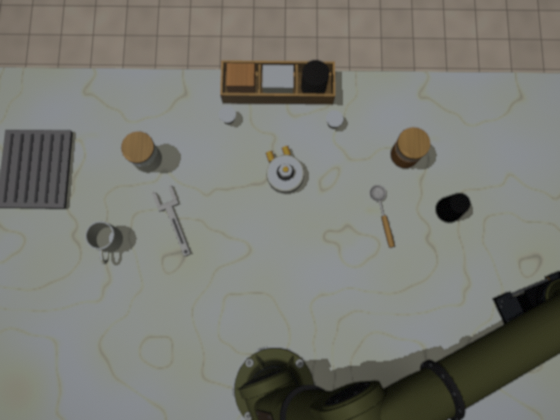

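The top view shows the filter at (285,172), with its stubs up-left. The wrench runs from jaw (165,195) to tail (188,252), and the jar at (138,150) is close to the jaw. Next I'll convert these to world positions and look closer.

```bash
cat > h.py <<'E'
from cell import env, viewer, boxes_of, masks_of
import cv2,numpy as np
from scipy.spatial.transform import Rotation as R
def cam(c):
    k=viewer.get_calibration(c); f=210/np.tan(np.radians(k["fov_y"]/2))
    return k,f,R.from_euler("xyz",k["orientation"],degrees=True).as_matrix()
def px2w(c,uv,z):
    k,f,M=cam(c); d=M@np.array([(uv[0]-k["cx"])/f,-(uv[1]-k["cy"])/f,-1.]); p=k["position"]
    return p+d*(z-p[2])/d[2]
def w2px(c,P):
    k,f,M=cam(c); q=(np.atleast_2d(P)-k["position"])@M
    return np.c_[k["cx"]+f*q[:,0]/-q[:,2],k["cy"]-f*q[:,1]/-q[:,2]]
def best(c,t,near=None):
    r=masks_of(c,t)
    if near is not None: r=[d for d in r if np.hypot(*(np.array(d["location"])-near))<40]
    return r[0] if r else None
E
python3 - <<'E'
from h import *
ims={c:viewer.read_camera(c)[:,:,::-1] for c in("top","scene")}
for c,t,near,z in(("top","filter",(285,172),.03),("top","nut",(285,170),.074),("scene","nut",(258,226),.07),("scene","filter",(258,240),.03),("top","wrench_grip",(173,216),.014),("scene","wrench_grip",(387,280),.014)):
    d=best(c,t,near)
    if d is None: print(c,t,None);continue
    m=d["pixels"].astype(np.uint8); x,y,w,h=cv2.boundingRect(m)
    print(c,t,d["conf"],np.round(d["location"],1),(x,y,w,h),"minrect",cv2.minAreaRect(cv2.findNonZero(m)),np.round(px2w(c,d["location"],z),4))
def crop(c,x,y,w,h,s): return cv2.resize(ims[c][y:y+h,x:x+w],None,fx=s,fy=s,interpolation=cv2.INTER_CUBIC)
a=crop("top",260,145,50,50,8);b=crop("scene",233,207,50,50,8)
cv2.imwrite("pics/nut.png",np.hstack([a,b]))
cv2.imwrite("pics/wr.png",np.hstack([crop("top",145,180,60,90,6.5),crop("scene",355,240,60,90,6.5)]))
E
```

```text
top filter 0.71 [282.7 171.6] (266, 147, 38, 47) minrect ((284.5, 170.0), (46.0, 37.0), 90.0) [ 0.6124 -0.0171  0.03  ]
top nut 0.62 [283.2 171.1] (278, 164, 14, 15) minrect ((284.5, 171.0), (14.0, 13.0), 90.0) [ 0.6024 -0.0185  0.074 ]
scene nut 0.74 [257.7 224.1] (252, 219, 15, 17) minrect ((259.0, 227.0), (16.0, 14.0), 90.0) [ 0.6073 -0.0294  0.07  ]
scene filter 0.82 [259.4 241.1] (235, 219, 45, 44) minrect ((258.3999938964844, 240.80001831054688), (41.7420654296875, 43.006980895996094), 18.434946060180664) [ 0.6215 -0.0091  0.03  ]
top wrench_grip 0.67 [174.2 212.8] (152, 187, 38, 69) minrect ((174.6293182373047, 221.80172729492188), (69.98634338378906, 21.796871185302734), 66.80140686035156) [0.4889 0.299  0.014 ]
scene wrench_grip 0.62 [388.6 282.9] (370, 248, 28, 50) minrect ((383.3719787597656, 271.8776550292969), (24.48859977722168, 49.090572357177734), 3.900493860244751) [0.4836 0.3158 0.014 ]
```

View pics/nut.png

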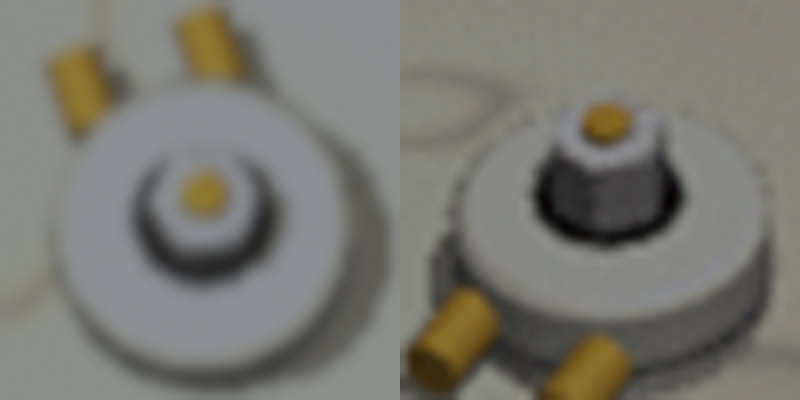

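View pics/wr.png

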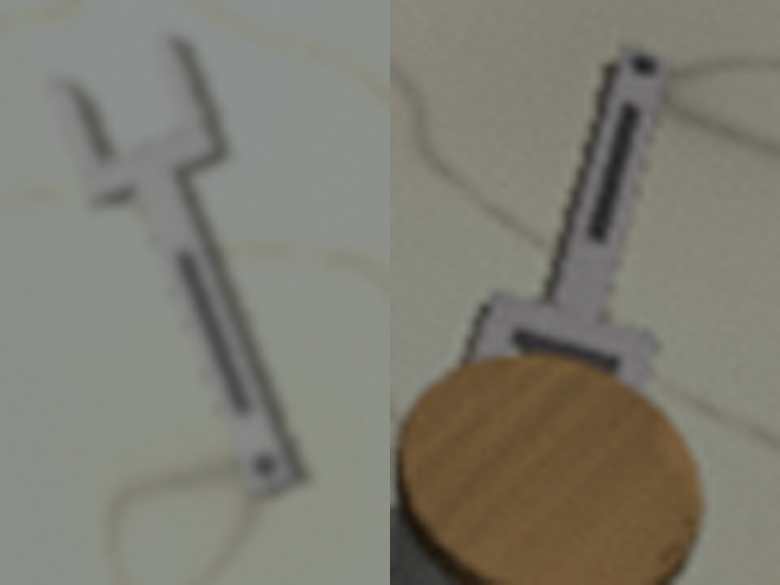

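```bash
cat > fit.py <<'E'
from h import *
from scipy.optimize import minimize
S=6
def hexa(x,y,yaw,z,r=.0208):
    a=yaw+np.radians(30+60*np.arange(6)); return np.c_[x+r*np.cos(a),y+r*np.sin(a),np.full(6,z)]
def circ(x,y,r,z):
    a=np.linspace(0,2*np.pi,40); return np.c_[x+r*np.cos(a),y+r*np.sin(a),np.full(40,z)]
def masks(c,polys,win):
    x,y,w,h=win; L=np.zeros((h*S,w*S),np.int32)
    for i,P in enumerate(polys):
        q=(w2px(c,P)-[x,y]+.5)*S-.5; cv2.fillConvexPoly(L,np.round(q*16).astype(np.int32),i+1,shift=4)
    return L
def resid(img,L,n,win):
    x,y,w,h=win; I=img[y:y+h,x:x+w].reshape(-1,3).astype(float)
    A=np.stack([cv2.GaussianBlur(cv2.resize((L==i).astype(np.float32),(w,h),interpolation=cv2.INTER_AREA),(0,0),.6).ravel() for i in range(n+1)],1)
    A=A[:,A.sum(0)>3]
    s,*_=np.linalg.lstsq(A,I,rcond=None); return ((A@s-I)**2).mean()
def nutpolys(c,x,y,yaw):
    k=viewer.get_calibration(c)["position"]
    t,b=hexa(x,y,yaw,.074),hexa(x,y,yaw,.046); P=[]
    for i in range(6):
        j=(i+1)%6; n=(t[i]+t[j])/2-[x,y,.074]
        if n@(k-t[i])>0: P.append(np.array([t[i],t[j],b[j],b[i]]))
    return P+[t,circ(x,y,.009,.074),circ(x,y,.009,.081)]
def nutcost(ims,p,yaw,cams=("top","scene")):
    s=0
    for n,c in enumerate(cams):
        x,y=p[2*n:2*n+2]; u=w2px(c,[x,y,.06])[0].astype(int); win=(u[0]-11,u[1]-11,22,22)
        P=nutpolys(c,x,y,yaw); s+=resid(ims[c],masks(c,P,win),len(P),win)
    return s
def fitnut(ims,p0,cams=("top","scene"),lo=-30,hi=30,st=5):
    out=[]
    for a in range(lo,hi,st):
        r=minimize(lambda p:nutcost(ims,p,np.radians(a),cams),p0,method="Nelder-Mead",options=dict(xatol=2e-4,fatol=.05,initial_simplex=np.vstack([p0]+[p0+.003*e for e in np.eye(len(p0))])))
        out.append((a,round(r.fun,2),np.round(r.x,4).tolist()))
    return out
E
python3 - <<'E'
from fit import *
ims={c:viewer.read_camera(c) for c in("top","scene")}
for n,c in(("t","top"),("s","scene")): cv2.imwrite(f"{n}.png",ims[c])
t=px2w("top",(285.2,168.9),.081)[:2];s=px2w("scene",(258.3,221.7),.081)[:2];print(t,s)
for cams,p0 in((("top",),t),(("scene",),s)):
    for r in fitnut(ims,np.array(p0),cams): print(cams,*r)
T=lambda X,Y:np.round(px2w("top",((X+.5)/6.5-.5+145,(Y+.5)/6.5-.5+180),.014),4)
print("wrench top px tailC, tail hole, prongs tips L,R, web base",T(268,488),T(264,466),T(60,82),T(178,40),T(160,180))
F=lambda X,Y:np.round(px2w("top",((X+.5)/8-.5+260,(Y+.5)/8-.5+145),.033),4)
print("stubs tip",F(65,52),F(195,16))
r=masks_of("top","jar_a");print([px2w("top",d["location"],.1) for d in r])
E
```

```text
[ 0.6070948  -0.02413359] [ 0.60772778 -0.02579458]Traceback (most recent call last):
  File "<stdin>", line 6, in <module>
  File "fit.py", line 34, in fitnut
    r=minimize(lambda p:nutcost(ims,p,np.radians(a),cams),p0,method="Nelder-Mead",options=dict(xatol=2e-4,fatol=.05,initial_simplex=np.vstack([p0]+[p0+.003*e for e in np.eye(len(p0))])))
    res = _minimize_neldermead(fun, x0, args, callback, bounds=bounds,
                               **options)
    fxcc = func(xcc)
    fx = function(np.copy(x), *(wrapper_args + args))
  File "fit.py", line 34, in <lambda>
    r=minimize(lambda p:nutcost(ims,p,np.radians(a),cams),p0,method="Nelder-Mead",options=dict(xatol=2e-4,fatol=.05,initial_simplex=np.vstack([p0]+[p0+.003*e for e in np.eye(len(p0))])))
                        ~~~~~~~^^^^^^^^^^^^^^^^^^^^^^^^^^
  File "fit.py", line 29, in nutcost
    P=nutpolys(c,x,y,yaw); s+=resid(ims[c],masks(c,P,win),len(P),win)
                                           ~~~~~^^^^^^^^^
  File "fit.py", line 11, in masks
    q=(w2px(c,P)-[x,y]+.5)*S-.5; cv2.fillConvexPoly(L,np.round(q*16).astype(np.int32),i+1,shift=4)
       ~~~~^^^^^
  File "h.py", line 11, in w2px
    k,f,M=cam(c); q=(np.atleast_2d(P)-k["position"])@M
          ~~~^^^
  File "h.py", line 5, in cam
    k=viewer.get_calibration(c); f=210/np.tan(np.radians(k["fov_y"]/2))
ValueError: time passes only in moves, steps and waits
```

```bash
sed -i 's/^def cam(c)/from functools import lru_cache\n@lru_cache\ndef cam(c)/' h.py; sed -i 's/viewer.get_calibration(c)\["position"\]/cam(c)[0]["position"]/' fit.py
cat > a.py <<'E'
from fit import *
import os
ims={c:cv2.imread(f"{c[0]}.png") for c in("top","scene")}
t=px2w("top",(285.2,168.9),.081)[:2];s=px2w("scene",(258.3,221.7),.081)[:2]
for cams,p0 in((("top",),t),(("scene",),s)):
    for r in fitnut(ims,np.array(p0),cams): print(cams,*r)
T=lambda X,Y:np.round(px2w("top",((X+.5)/6.5-.5+145,(Y+.5)/6.5-.5+180),.014),4)
print("wrench top px tailC, tail hole, prongs tips L,R, web base",T(268,488),T(264,466),T(60,82),T(178,40),T(160,180))
F=lambda X,Y:np.round(px2w("top",((X+.5)/8-.5+260,(Y+.5)/8-.5+145),.033),4)
print("stubs tip",F(65,52),F(195,16))
print("jars",px2w("top",(138,148),.126),px2w("top",(413,143),.126),env.get_obs()["time_s"])
E
ls *.png; python3 a.py
```

```text
s.png
t.png
('top',) -30 491.34 [0.6036, -0.0245]
('top',) -25 471.48 [0.604, -0.0244]
('top',) -20 441.32 [0.6038, -0.0238]
('top',) -15 398.17 [0.6036, -0.0236]
('top',) -10 387.8 [0.6037, -0.0236]
('top',) -5 376.5 [0.6035, -0.024]
('top',) 0 367.97 [0.6037, -0.0239]
('top',) 5 368.3 [0.6035, -0.0242]
('top',) 10 373.58 [0.6039, -0.024]
('top',) 15 377.7 [0.6042, -0.0246]
('top',) 20 453.35 [0.6041, -0.024]
('top',) 25 484.09 [0.6037, -0.024]
('scene',) -30 592.19 [0.6121, -0.0218]
('scene',) -25 554.14 [0.6119, -0.0214]
('scene',) -20 523.84 [0.6121, -0.0212]
('scene',) -15 504.39 [0.6123, -0.0211]
('scene',) -10 493.03 [0.612, -0.0213]
('scene',) -5 493.66 [0.6123, -0.0211]
('scene',) 0 506.12 [0.6117, -0.0214]
('scene',) 5 528.48 [0.6116, -0.0218]
('scene',) 10 573.37 [0.6113, -0.0214]
('scene',) 15 594.72 [0.6123, -0.0233]
('scene',) 20 686.34 [0.6138, -0.0259]
('scene',) 25 620.03 [0.6108, -0.0214]
wrench top px tailC, tail hole, prongs tips L,R, web base [0.3668 0.2596 0.014 ] [0.3765 0.2618 0.014 ] [0.5499 0.3621 0.014 ] [0.57   0.3096 0.014 ] [0.5052 0.3145 0.014 ]
stubs tip [0.6738 0.0279 0.033 ] [ 0.6881 -0.02    0.033 ]
jars [0.65078491 0.38580257 0.126     ] [ 0.67341832 -0.37933128  0.126     ] 1.3
```

```bash
sed -i 's/    return P+\[t,circ/    return [circ(x,y,.026,.0455)]+P+[t,circ/' fit.py; cat > go.py <<'E'
import sys,numpy as np
from cell import env
from scipy.spatial.transform import Rotation as R
def go(*targets,ref=None):
    "world targets x,y,z,yaw -> row numbers, relative to ref (x,y,z,yaw) or the measured pose"
    o=env.get_obs()
    if ref is None: ref=[*o["tool_pos"],o["tool_rot"][2]]
    M=R.from_euler("xyz",[180,0,ref[3]],degrees=True).as_matrix()
    for t in targets:
        print(np.round(M.T@(np.array(t[:3])-ref[:3])/.2,3),"turn z",round(-np.radians((t[3]-ref[3]+180)%360-180)/1.5,3))
if __name__=="__main__":
    a=[[float(v) for v in s.split(",")] for s in sys.argv[1:]]
    go(*a[1:],ref=a[0])
E
python3 a.py | grep "^('"; python3 go.py .245,-.602,.223,22.1 .365,-.41,.223,28 .485,-.22,.223,28 .604,-.025,.2,28
```

```text
('top',) -30 65.78 [0.6088, -0.0243]
('top',) -25 69.52 [0.6088, -0.0242]
('top',) -20 69.95 [0.6086, -0.0237]
('top',) -15 59.85 [0.609, -0.0245]
('top',) -10 56.88 [0.6088, -0.0247]
('top',) -5 51.36 [0.6088, -0.0245]
('top',) 0 46.77 [0.6089, -0.0245]
('top',) 5 44.7 [0.6088, -0.0245]
('top',) 10 46.11 [0.6089, -0.0245]
('top',) 15 48.99 [0.6088, -0.0246]
('top',) 20 53.58 [0.6087, -0.0246]
('top',) 25 61.24 [0.6089, -0.0244]
('scene',) -30 88.02 [0.6059, -0.0289]
('scene',) -25 92.48 [0.606, -0.029]
('scene',) -20 93.94 [0.606, -0.029]
('scene',) -15 91.0 [0.6057, -0.0291]
('scene',) -10 84.49 [0.6058, -0.0288]
('scene',) -5 73.56 [0.606, -0.029]
('scene',) 0 62.41 [0.6059, -0.0288]
('scene',) 5 55.48 [0.6059, -0.0289]
('scene',) 10 56.16 [0.6062, -0.029]
('scene',) 15 64.8 [0.606, -0.0288]
('scene',) 20 82.2 [0.6059, -0.0291]
('scene',) 25 83.97 [0.606, -0.029]
[ 0.917 -0.664 -0.   ] turn z -0.069
[ 1.83  -1.318 -0.   ] turn z -0.069
[ 2.749 -1.998  0.115] turn z -0.069
```

Request:
apply_moves(
  moves=[
    [0.917,-0.664,0,0,0,-0.162,1],
    [0.917,-0.664,0,0,0,-0.162,1],
    [0.917,-0.664,0,0,0,-0.162,1],
    [0.917,-0.664,0,0,0,-0.162,1],
    [0.917,-0.664,0,0,0,-0.162,1],
  ],
)

```text
time_s: 1.8
tool_pos: [0.3677, -0.4056, 0.223]
tool_rot: [180.0, -0.1, 36.3]
force: [-0.2, -0.2, 0.1]
grip_width: 0.0876
grasp_force: 0.0
```

```bash
python3 -c "
from cell import env;print(env.get_obs()['qpos'])"; python3 go.py .365,-.41,.223,36 .485,-.22,.223,36  
```

```text
[ 57.86557338   6.51660136 -13.78164103  97.4610949    1.49966679
  76.1827475   -9.83901875]
[ 1.044 -0.416 -0.   ] turn z -0.0
```

Request:
apply_moves(
  moves=[
    [1,-0.4,0,0,0,0,1],
    [1,-0.4,0,0,0,0,1],
    [1,-0.4,0,0,0,0,1],
    [1,-0.4,0,0,0,0,1],
    [1,-0.4,0,0,0,0,1],
  ],
)

```text
time_s: 2.3
tool_pos: [0.4824, -0.2213, 0.2232]
tool_rot: [-180.0, -0.2, 36.5]
force: [0.2, 0.8, -0.1]
grip_width: 0.087
grasp_force: 0.0
```

```bash
python3 - <<'E'
from go import *
print(env.get_obs()['tool_pos'],env.get_obs()['tool_rot'],env.get_obs()['qpos'])
go([.6075,-.0265,.14,36])
E
```

```text
[ 0.48239795 -0.22128681  0.22318426] [-1.79996156e+02 -1.67510335e-01  3.65303200e+01] [ 44.83849844   5.00464275 -24.22556425  99.34357311   1.96680965
  76.01098018 -33.24755293]
[ 1.082 -0.41   0.416] turn z 0.006
```

Request:
apply_moves(
  moves=[
    [0.5,-0.2,0.1,0,0,0,1],
    [1,-0.41,0.3,0,0,0,1],
    [1,-0.41,0.3,0,0,0,1],
    [1,-0.41,0.3,0,0,0,1],
    [1,-0.41,0.3,0,0,0,1],
    [1,-0.41,0.3,0,0,0,1],
    [1,-0.41,0.3,0,0,0,1],
  ],
)

```text
time_s: 3.0
tool_pos: [0.5926, -0.0439, 0.1623]
tool_rot: [-180.0, 0.0, 36.1]
force: [0.1, -1.9, -0.8]
grip_width: 0.0871
grasp_force: 0.0
```

```bash
python3 - <<'E'
from go import *
print(env.get_obs()['tool_rot'])
go([.6075,-.0265,.09,36],[.6075,-.0265,.051,36])
E
```

```text
[-1.79992598e+02  4.93203520e-02  3.60872725e+01]
[ 0.111 -0.026  0.361] turn z 0.001
[ 0.111 -0.026  0.556] turn z 0.001
```

Descend, then close gently so the nut aligns with the fingers or stays put.

Request:
apply_moves(
  moves=[
    [0.11,-0.026,0.2,0,0,0,1],
    [0.11,-0.026,0.36,0,0,0,1],
    [0.11,-0.026,0.46,0,0,0,1],
    [0.11,-0.026,0.55,0,0,0,1],
    [0.11,-0.026,0.55,0,0,0,1],
    [0.11,-0.026,0.55,0,0,0,1],
  ],
  grip_force=12,
)

```text
time_s: 3.6
tool_pos: [0.6076, -0.0286, 0.0533]
tool_rot: [179.9, 0.0, 35.9]
force: [-0.6, 0.5, -0.1]
grip_width: 0.0868
grasp_force: 0.0
```

Request:
apply_moves(
  moves=[
    [0,0,0,0,0,0,0.6],
    [0,0,0,0,0,0,0.45],
    [0,0,0,0,0,0,0],
    [0,0,0,0,0,0,0],
    [0,0,0,0,0,0,0],
    [0,0,0,0,0,0,0],
    [0,0,0,0,0,0,0],
    [0,0,0,0,0,0,0],
  ],
)

```text
time_s: 4.4
tool_pos: [0.607, -0.026, 0.0525]
tool_rot: [-179.9, 0.0, 36.1]
force: [-1.9, 1.4, 2.1]
grip_width: 0.0362
grasp_force: 12.0
```

Request:
apply_moves(
  moves=[
    [0,0,0,0,0,0,0],
    [0,0,0,0,0,0,0],
    [0,0,0,0,0,0.05,0],
    [0,0,0,0,0,0.1,0],
    [0,0,0,0,0,0.15,0],
    [0,0,0,0,0,0.2,0],
    [0,0,0,0,0,0.25,0],
    [0,0,0,0,0,0.3,0],
    [0,0,0,0,0,0.35,0],
    [0,0,0,0,0,0.4,0],
    [0,0,0,0,0,0.45,0],
    [0,0,0,0,0,0.5,0],
    [0,0,0,0,0,0.55,0],
    [0,0,0,0,0,0.6,0],
    [0,0,0,0,0,0.65,0],
    [0,0,0,0,0,0.698,0],
    [0,0,0,0,0,0.698,0],
    [0,0,0,0,0,0.698,0],
  ],
  grip_force=45,
)

```text
time_s: 6.2
tool_pos: [0.6067, -0.0244, 0.0524]
tool_rot: [-179.9, 0.1, -23.9]
force: [-3.3, 3.8, 2.0]
grip_width: 0.0356
grasp_force: 44.9
```

```bash
python3 -c "
from cell import env;o=env.get_obs();print(o['tool_pos'],o['tool_rot'],o['wrist_torque'],o['qpos'],o['grip_width'])"
```

```text
[ 0.60673078 -0.02441081  0.05244214] [-1.79903622e+02  1.40392889e-01 -2.39431769e+01] [ 1.09539483  0.74834234 -0.28340451] [  16.8381176    22.53283358  -20.52749099   99.39508394    8.77672555
   59.75042709 -120.64158989] 0.03558556763498979
```

Request:
apply_moves(
  moves=[
    [0,0,0,0,0,0,1],
    [0,0,0,0,0,0,1],
    [0,0,0,0,0,0,1],
    [0,0,0,0,0,0,1],
    [0,0,-0.15,0,0,0,1],
    [0,0,-0.4,0,0,0,1],
    [0,0,-0.5,0,0,0,1],
    [0,0,-0.5,0,0,0,1],
  ],
)

```text
time_s: 7.0
tool_pos: [0.6104, -0.027, 0.1571]
tool_rot: [-179.9, -0.5, -24.0]
force: [0.3, -0.4, 0.5]
grip_width: 0.0855
grasp_force: 0.0
```

```bash
python3 - <<'E'
from go import *
go([.52,.13,.15,21.5],[.4345,.2864,.1,21.5])
E
```

```text
[-0.732 -0.534  0.035] turn z -0.529
[-1.44  -1.074  0.285] turn z -0.529
```

Request:
apply_moves(
  moves=[
    [-0.2,-0.14,0,0,0,-0.1,1],
    [-0.4,-0.28,0,0,0,-0.2,1],
    [-0.6,-0.42,0,0,0,-0.3,1],
    [-0.8,-0.6,0,0,0,-0.4,1],
    [-0.9,-0.7,0,0,0,-0.5,1],
    [-1,-0.75,0,0,0,-0.529,1],
    [-1,-0.75,0,0,0,-0.529,1],
  ],
)

```text
time_s: 7.7
tool_pos: [0.4832, 0.194, 0.1518]
tool_rot: [-180.0, 0.1, 21.7]
force: [-0.4, -0.1, 0.6]
grip_width: 0.087
grasp_force: 0.0
```

```bash
python3 - <<'E'
from go import *
from h import *
go([.4345,.2864,.1,21.5],[.4345,.2864,.004,21.5])
ims={c:viewer.read_camera(c) for c in("top","scene")}
import fit
for c in("top","scene"):
    cv2.imwrite(f"{c[0]}.png",ims[c])
    r=fit.fitnut(ims,np.array([.608,-.026]),(c,),-30,30,6); print(c,[x[:2] for x in r],min(r,key=lambda x:x[1]))
E
```

```text
[-0.055 -0.519  0.259] turn z 0.002
[-0.055 -0.519  0.739] turn z 0.002
top [(-30, np.float64(84.54)), (-24, np.float64(90.49)), (-18, np.float64(81.52)), (-12, np.float64(75.46)), (-6, np.float64(68.14)), (0, np.float64(60.29)), (6, np.float64(58.97)), (12, np.float64(61.47)), (18, np.float64(66.96)), (24, np.float64(74.92))] (6, np.float64(58.97), [0.6088, -0.0245])
scene [(-30, np.float64(100.42)), (-24, np.float64(105.99)), (-18, np.float64(105.1)), (-12, np.float64(99.54)), (-6, np.float64(85.33)), (0, np.float64(69.1)), (6, np.float64(60.14)), (12, np.float64(64.92)), (18, np.float64(82.67)), (24, np.float64(94.99))] (6, np.float64(60.14), [0.606, -0.029])
```

Request:
apply_moves(
  moves=[
    [-0.05,-0.25,0.1,0,0,0,1],
    [-0.055,-0.519,0.25,0,0,0,1],
    [-0.055,-0.519,0.45,0,0,0,1],
    [-0.055,-0.519,0.6,0,0,0,1],
    [-0.055,-0.519,0.7,0,0,0,1],
    [-0.055,-0.519,0.725,0,0,0,1],
    [-0.055,-0.519,0.725,0,0,0,1],
    [-0.055,-0.519,0.725,0,0,0,1],
  ],
)

```text
time_s: 8.6
tool_pos: [0.4389, 0.2836, 0.0085]
tool_rot: [180.0, -0.1, 21.4]
force: [0.2, 0.1, -0.0]
grip_width: 0.0871
grasp_force: 0.0
```

```bash
python3 - <<'E'
from go import *
from h import *
go([.4345,.2864,.004,21.5])
a=viewer.read_camera("top")[:,:,::-1][170:275,130:230]; b=viewer.read_camera("scene")[:,:,::-1][225:330,340:440]
cv2.imwrite("pics/g1.png",cv2.resize(np.hstack([a,b]),None,fx=4,fy=4,interpolation=cv2.INTER_CUBIC))
E
```

```text
[-0.015 -0.021  0.022] turn z -0.002
```

View pics/g1.png

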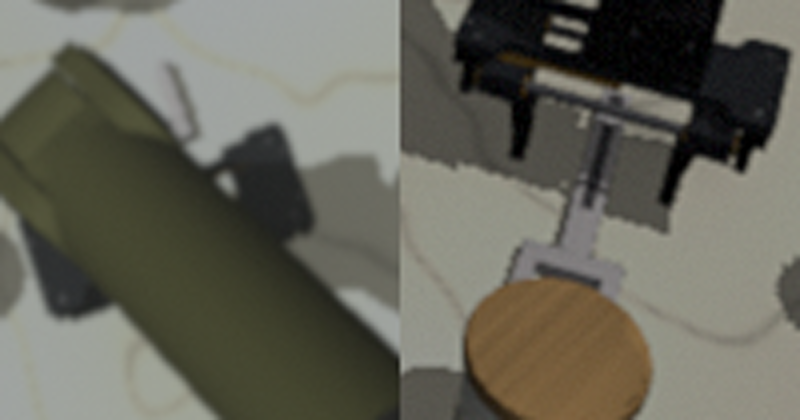

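The fingers straddle the handle (right half, around (595,140)). Close on it.

Request:
apply_moves(
  moves=[
    [-0.01,-0.015,0.018,0,0,0,0.5],
    [-0.01,-0.015,0.018,0,0,0,0.3],
    [-0.01,-0.015,0.018,0,0,0,0],
    [-0.01,-0.015,0.018,0,0,0,0],
    [-0.01,-0.015,0.018,0,0,0,0],
    [-0.01,-0.015,0.018,0,0,0,0],
    [-0.01,-0.015,0.018,0,0,0,0],
    [-0.01,-0.015,0.018,0,0,0,0],
  ],
  grip_force=15,
)

```text
time_s: 9.5
tool_pos: [0.4344, 0.2861, 0.0039]
tool_rot: [180.0, 0.0, 21.5]
force: [0.3, -0.4, 0.4]
grip_width: 0.0307
grasp_force: 0.0
```

Request:
apply_moves(
  moves=[
    [0,0,0,0,0,0,0],
    [0,0,0,0,0,0,0],
    [0,0,0,0,0,0,0],
    [0,0,-0.1,0,0,0,0],
    [0,0,-0.2,0,0,0,0],
    [0,0,-0.35,0,0,0,0],
    [0,0,-0.5,0,0,0,0],
    [0,0,-0.6,0,0,0,0],
    [0,0,-0.6,0,0,0,0],
    [0,0,-0.6,0,0,0,0],
  ],
  grip_force=55,
)

```text
time_s: 10.5
tool_pos: [0.4341, 0.2857, 0.1232]
tool_rot: [180.0, 0.0, 21.5]
force: [-0.6, 0.1, -1.9]
grip_width: 0.0195
grasp_force: 54.9
```

```bash
python3 - <<'E'
from go import *
from h import *
o=env.get_obs();print(o["tool_rot"],o["force"],o["wrist_torque"])
a=viewer.read_camera("top")[:,:,::-1][150:275,120:220]; b=viewer.read_camera("scene")[:,:,::-1][190:315,340:440]
cv2.imwrite("pics/g2.png",cv2.resize(np.hstack([a,b]),None,fx=4,fy=4,interpolation=cv2.INTER_CUBIC))
E
```

```text
[1.79969439e+02 3.34641849e-02 2.14937776e+01] [-0.5552631   0.10710133 -1.86836336] [-0.03487423  0.1132833   0.00552926]
```

View pics/g2.png

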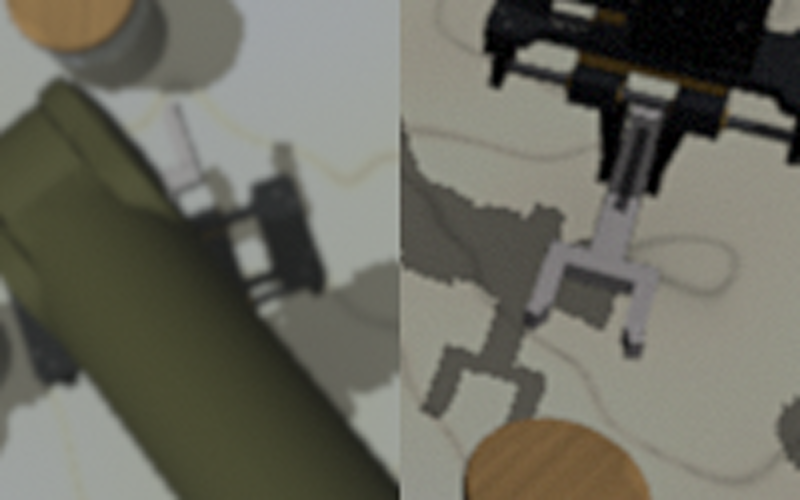

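```bash
python3 - <<'E'
from go import *
from h import *
o=env.get_obs();p=o["tool_pos"];x=np.array([np.cos(np.radians(21.5)),np.sin(np.radians(21.5))])
a=px2w("scene",(373.6,269.2),.119)[:2];b=px2w("scene",(397.8,277.5),.119)[:2]
m=(a+b)/2-p[:2];print("tip along",m@x,"side",m@[-x[1],x[0]],np.hypot(*(a-b)))
t=px2w("top",(164.2,176.5),.133)[:2]-p[:2];print("R prong tip top view",t@x,t@[-x[1],x[0]])
L=.115;n=np.array([.6065,-.0243]);d=np.array([np.cos(np.radians(36)),np.sin(np.radians(36))])
q=n-(L+.06)*d
go([*q,.123,36],[*q,.057,36])
E
```

```text
tip along 0.1307114146591293 side 0.001840217980490201 0.05396107834283652
R prong tip top view 0.133556092299691 -0.02917595909260407
[-0.609  1.977 -0.004] turn z -0.169
[-0.609  1.977  0.326] turn z -0.169
```

Request:
apply_moves(
  moves=[
    [-0.06,0.15,0,0,0,-0.05,0],
    [-0.12,0.35,0,0,0,-0.1,0],
    [-0.18,0.55,0,0,0,-0.169,0],
    [-0.25,0.75,0,0,0,-0.169,0],
    [-0.33,0.95,0,0,0,-0.169,0],
    [-0.33,0.98,0,0,0,-0.169,0],
  ],
)

```text
time_s: 11.2
tool_pos: [0.4434, 0.0732, 0.122]
tool_rot: [180.0, 0.3, 35.6]
force: [-0.1, 0.9, -1.7]
grip_width: 0.0194
grasp_force: 54.9
```

```bash
python3 - <<'E'
from go import *
n=np.array([.6065,-.0243]);d=np.array([np.cos(np.radians(36)),np.sin(np.radians(36))])
q=n-.175*d
print(env.get_obs()["tool_rot"]);go([*q,.123,36],[*q,.057,36])
E
```

```text
[179.97483153   0.28726209  35.55806592]
[-0.495  0.878 -0.005] turn z -0.005
[-0.495  0.878  0.325] turn z -0.005
```

Request:
apply_moves(
  moves=[
    [-0.15,0.2,0,0,0,0,0],
    [-0.3,0.4,0,0,0,0,0],
    [-0.4,0.6,0,0,0,0,0],
    [-0.495,0.8,0,0,0,0,0],
    [-0.495,0.87,0,0,0,0,0],
    [-0.495,0.87,0.12,0,0,0,0],
    [-0.495,0.87,0.25,0,0,0,0],
    [-0.495,0.87,0.32,0,0,0,0],
    [-0.495,0.87,0.32,0,0,0,0],
    [-0.495,0.87,0.32,0,0,0,0],
    [-0.495,0.87,0.32,0,0,0,0],
  ],
)

```text
time_s: 12.3
tool_pos: [0.4682, -0.1193, 0.061]
tool_rot: [179.9, -0.1, 36.1]
force: [0.5, 0.0, -1.6]
grip_width: 0.019
grasp_force: 54.9
```

```bash
python3 - <<'E'
from go import *
from h import *
o=env.get_obs();print(o["tool_rot"],o["qpos"])
n=np.array([.6065,-.0243]);d=np.array([np.cos(np.radians(36)),np.sin(np.radians(36))])
q=n-.115*d
go([*q,.057,36])
a=viewer.read_camera("top")[:,:,::-1][130:230,250:350]; b=viewer.read_camera("scene")[:,:,::-1][170:270,220:320]
cv2.imwrite("pics/g3.png",cv2.resize(np.hstack([a,b]),None,fx=4,fy=4,interpolation=cv2.INTER_CUBIC))
E
```

```text
[ 1.79907591e+02 -6.90656981e-02  3.60571048e+01] [ 29.45412303   7.60795502 -19.31551065 116.32706266   3.02998317
  56.41091856 -45.31908557]
[0.264 0.023 0.02 ] turn z 0.001
```

View pics/g3.png

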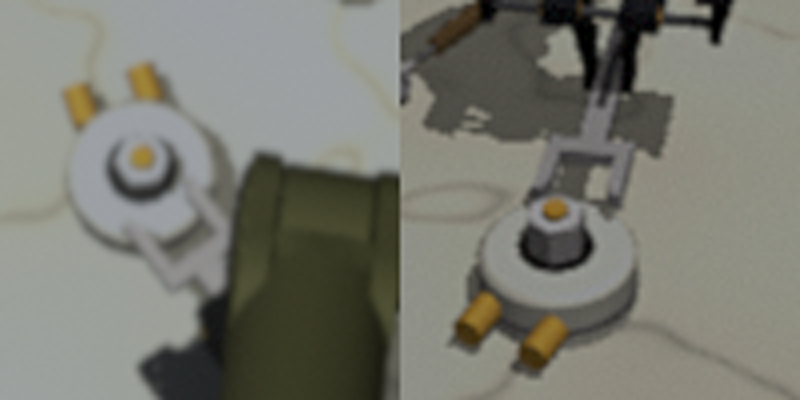

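```bash
cat > wf.py <<'E'
from fit import *
def wpolys(jx,jy,yaw,zt,th=.014):
    c,s=np.cos(yaw),np.sin(yaw)
    def box(x0,x1,y0,y1,z): 
        q=np.array([[x0,y0],[x1,y0],[x1,y1],[x0,y1]]); return np.c_[jx+q[:,0]*c-q[:,1]*s,jy+q[:,0]*s+q[:,1]*c,np.full(4,z)]
    B=[(-.0225,.022,.01975,.031),(-.0225,.022,-.031,-.01975),(-.039,-.0225,-.031,.031),(-.07,-.039,-.01,.01)]
    side=[cv2.convexHull(np.zeros((1,2),np.float32))]and[]
    return [np.vstack([box(*b,zt),box(*b,zt-th)]) for b in B],[box(*b,zt) for b in B]
def label(c,p,zt,win):
    S_=S;x,y,w,h=win;L=np.zeros((h*S,w*S),np.int32);lo,hi=wpolys(*p,zt)
    fc=w2px(c,circ(.607,-.025,.055,.045))
    for P,i in [(circ(.607,-.025,.055,0),4),(circ(.607,-.025,.055,.045),1)]+[(P,2) for P in lo]+[(P,3) for P in hi]:
        q=((w2px(c,P)-[x,y]+.5)*S-.5).astype(np.float32); q=cv2.convexHull(q)[:,0]
        cv2.fillConvexPoly(L,np.round(q*16).astype(np.int32),i,shift=4)
    return L
def fitw(img,c,p0,zt,win):
    f=lambda p:resid(img,label(c,p,zt,win),4,win)
    best=None
    for dx in(-.006,0,.006):
        for dy in(-.006,0,.006):
            q=np.array(p0)+[dx,dy,0]
            r=minimize(f,q,method="Nelder-Mead",options=dict(xatol=2e-4,fatol=.05,initial_simplex=np.vstack([q,q+[.004,0,0],q+[0,.004,0],q+[0,0,.05]])))
            if best is None or r.fun<best.fun: best=r
    return best
E
python3 - <<'E'
from wf import *
o=env.get_obs();p=o["tool_pos"];a=np.radians(o["tool_rot"][2]);d=np.array([np.cos(a),np.sin(a)]);e=np.array([-d[1],d[0]])
print(p,o["tool_rot"])
j=p[:2]+.112*d
for c,b in(("top",[.0023,0]),("scene",[-.0005,-.0045])):
    im=viewer.read_camera(c)[:,:,::-1]
    cen=w2px(c,[*(j-.01*d),.067])[0].astype(int); win=(cen[0]-14,cen[1]-13,28,26)
    if c=="top": win=(cen[0]-16,cen[1]-14,24,28)
    r=fitw(im,c,[*j,a],p[2]+.01,win); v=r.x[:2]-b-p[:2]
    print(c,round(r.fun,1),r.x,"along",v@d,"side",v@e,"yaw",np.degrees(r.x[2]))
E
```

```text
[ 0.46807685 -0.11948798  0.06111548] [ 1.79889272e+02 -7.05003513e-02  3.60382698e+01]
top 572.0 [ 0.56643203 -0.04585155  0.5410867 ] along 0.1209947351261498 side 0.003032480611709236 yaw 31.00198412966735
scene 436.1 [ 0.56251349 -0.05385203  0.56597902] along 0.11803083622569095 side 0.0008599731046277509 yaw 32.428208965732345
```

Request:
apply_moves(
  moves=[
    [0,0.028,0.015,0,0,0,0],
    [0.04,0.028,0.015,0,0,0,0],
    [0.08,0.028,0.015,0,0,0,0],
    [0.12,0.028,0.015,0,0,0,0],
    [0.15,0.028,0.015,0,0,0,0],
    [0.15,0.028,0.015,0,0,0,0],
  ],
)

```text
time_s: 13.1
tool_pos: [0.494, -0.1067, 0.0565]
tool_rot: [-180.0, 0.2, 36.0]
force: [-1.8, -2.4, -1.1]
grip_width: 0.019
grasp_force: 54.9
```

Request:
apply_moves(
  moves=[
    [0.03,0,0,0,0,0,0],
    [0.06,0,0,0,0,0,0],
    [0.09,0,0,0,0,0,0],
    [0.115,0,0,0,0,0,0],
    [0.115,0,0,0,0,0,0],
    [0.115,0,0,0,0,0,0],
  ],
)

```text
time_s: 13.7
tool_pos: [0.5143, -0.0923, 0.0573]
tool_rot: [179.9, -0.1, 36.0]
force: [1.5, -0.4, -1.2]
grip_width: 0.0193
grasp_force: 54.9
```

```bash
python3 - <<'E'
from go import *
from h import *
o=env.get_obs();print(o["tool_pos"],o["tool_rot"],o["force"],o["wrist_torque"])
a=viewer.read_camera("top")[:,:,::-1][130:230,250:350]; b=viewer.read_camera("scene")[:,:,::-1][170:270,220:320]
cv2.imwrite("pics/g4.png",cv2.resize(np.hstack([a,b]),None,fx=4,fy=4,interpolation=cv2.INTER_CUBIC))
E
```

```text
[ 0.5143023  -0.09234084  0.05727106] [ 1.79945998e+02 -1.02299647e-01  3.60457610e+01] [ 1.5074595  -0.39516264 -1.22857594] [-0.25670857 -0.47241228 -0.1568213 ]
```

View pics/g4.png

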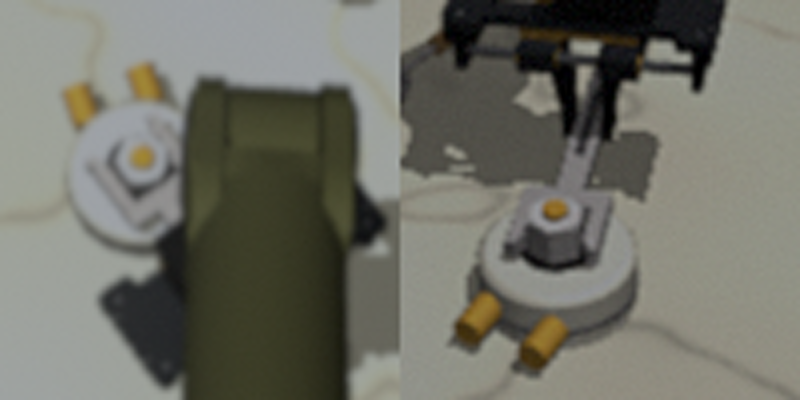

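The top and scene views both show the jaw around the nut, at (140,160) and (555,225). Now I'll work out the arc numbers.

```bash
python3 -c "
import numpy as np
for a in range(3,31,3):
  t=np.radians(a);print(a,round(.1146*(1-np.cos(t))/.2,3),round(-.1146*np.sin(t)/.2,3),round(t/1.5,3))"
```

```text
3 0.001 -0.03 0.035
6 0.003 -0.06 0.07
9 0.007 -0.09 0.105
12 0.013 -0.119 0.14
15 0.02 -0.148 0.175
18 0.028 -0.177 0.209
21 0.038 -0.205 0.244
24 0.05 -0.233 0.279
27 0.062 -0.26 0.314
30 0.077 -0.286 0.349
```

Request:
apply_moves(
  moves=[
    [0.001,-0.03,0,0,0,0.035,0],
    [0.003,-0.06,0,0,0,0.07,0],
    [0.007,-0.09,0,0,0,0.105,0],
    [0.013,-0.119,0,0,0,0.14,0],
    [0.02,-0.148,0,0,0,0.175,0],
    [0.028,-0.177,0,0,0,0.209,0],
    [0.038,-0.205,0,0,0,0.244,0],
    [0.05,-0.233,0,0,0,0.279,0],
    [0.05,-0.233,0,0,0,0.279,0],
  ],
  grip_force=58,
)

```text
time_s: 14.7
tool_pos: [0.4949, -0.0497, 0.0575]
tool_rot: [179.9, -0.1, 12.0]
force: [4.1, -3.2, -2.1]
grip_width: 0.0192
grasp_force: 57.9
```

```bash
cat > st.py <<'E'
from cell import env
import numpy as np
o=env.get_obs();p=o["tool_pos"];n=np.array([.6065,-.0243]);v=n-p[:2]
a=np.radians(o["tool_rot"][2]);y=np.array([np.sin(a),-np.cos(a)])
print("bearing to nut",round(np.degrees(np.arctan2(v[1],v[0])),2),"r",round(np.hypot(*v),4),"yaw",round(o["tool_rot"][2],2),"F",np.round(o["force"],1),"Fy",round(o["force"][:2]@y,2),"Tz",np.round(o["wrist_torque"],2),"z",p[2],"q7",o["qpos"][6])
E
python3 st.py
```

```text
bearing to nut 12.83 r 0.1145 yaw 12.05 F [ 4.1 -3.2 -2.1] Fy 4.02 Tz [-0.76 -0.75 -0.31] z 0.05751997840824406 q7 -78.60238507204751
```

Request:
apply_moves(
  moves=[
    [0.001,-0.03,0,0,0,0.035,0],
    [0.003,-0.06,0,0,0,0.07,0],
    [0.007,-0.09,0,0,0,0.105,0],
    [0.013,-0.119,0,0,0,0.14,0],
    [0.013,-0.119,0,0,0,0.14,0],
  ],
)

```text
time_s: 15.2
tool_pos: [0.4922, -0.0259, 0.0573]
tool_rot: [179.9, -0.1, 0.1]
force: [2.8, -3.6, -1.0]
grip_width: 0.0189
grasp_force: 57.9
```

```bash
python3 st.py
```

```text
bearing to nut 0.8 r 0.1144 yaw 0.08 F [ 2.8 -3.6 -1. ] Fy 3.56 Tz [-0.8  -0.72 -0.22] z 0.057311159122076474 q7 -93.16432473865153
```

Request:
apply_moves(
  moves=[
    [0.001,-0.03,0,0,0,0.035,0],
    [0.003,-0.06,0,0,0,0.07,0],
    [0.007,-0.09,0,0,0,0.105,0],
    [0.007,-0.09,0,0,0,0.105,0],
  ],
)

```text
time_s: 15.6
tool_pos: [0.4934, -0.0079, 0.0572]
tool_rot: [180.0, -0.1, -8.9]
force: [3.3, -4.4, -1.4]
grip_width: 0.0191
grasp_force: 57.9
```

```bash
python3 st.py
```

```text
bearing to nut -8.23 r 0.1143 yaw -8.9 F [ 3.3 -4.4 -1.4] Fy 3.82 Tz [-0.8  -0.67 -0.18] z 0.05717982447714541 q7 -104.26008185843136
```

Request:
apply_moves(
  moves=[
    [0,-0.02,0,0,0,0.023,0],
    [0.001,-0.04,0,0,0,0.047,0],
    [0.003,-0.06,0,0,0,0.07,0],
    [0.003,-0.06,0,0,0,0.07,0],
  ],
)

```text
time_s: 16.0
tool_pos: [0.4956, 0.0037, 0.0571]
tool_rot: [180.0, -0.0, -14.9]
force: [3.3, -3.8, -0.9]
grip_width: 0.0191
grasp_force: 57.9
```

```bash
python3 st.py
```

```text
bearing to nut -14.16 r 0.1144 yaw -14.9 F [ 3.3 -3.8 -0.9] Fy 2.8 Tz [-0.78 -0.67 -0.14] z 0.057065957783265425 q7 -111.66237020141585
```

Request:
apply_moves(
  moves=[
    [0,-0.02,0,0,0,0.023,0],
    [0.001,-0.04,0,0,0,0.047,0],
    [0.003,-0.06,0,0,0,0.07,0],
    [0.003,-0.06,0,0,0,0.07,0],
  ],
)

```text
time_s: 16.4
tool_pos: [0.4987, 0.0145, 0.0568]
tool_rot: [179.9, 0.0, -20.9]
force: [2.3, -4.4, -0.5]
grip_width: 0.0189
grasp_force: 57.9
```

```bash
python3 st.py
```

```text
bearing to nut -19.79 r 0.1146 yaw -20.9 F [ 2.3 -4.4 -0.5] Fy 3.26 Tz [-1.02 -0.39  0.08] z 0.056795433033360765 q7 -119.07230135722826
```

Request:
apply_moves(
  moves=[
    [0,-0.02,0,0,0,0.023,0],
    [0.001,-0.04,0,0,0,0.047,0],
    [0.001,-0.04,0,0,0,0.047,0],
  ],
)

```text
time_s: 16.7
tool_pos: [0.5018, 0.0217, 0.0568]
tool_rot: [179.9, -0.0, -24.9]
force: [2.3, -5.2, -0.8]
grip_width: 0.0192
grasp_force: 57.9
```

```bash
python3 st.py
```

```text
bearing to nut -23.72 r 0.1144 yaw -24.92 F [ 2.3 -5.2 -0.8] Fy 3.73 Tz [-1.11 -0.47  0.17] z 0.05678137884636204 q7 -124.01062068190109
```

Request:
apply_moves(
  moves=[
    [0,-0.02,0,0,0,0.023,0],
    [0.001,-0.04,0,0,0,0.047,0],
    [0.001,-0.04,0,0,0,0.047,0],
  ],
)

```text
time_s: 17.0
tool_pos: [0.5052, 0.0296, 0.0567]
tool_rot: [179.9, 0.0, -29.0]
force: [2.7, -4.0, -1.7]
grip_width: 0.0188
grasp_force: 57.9
```

```bash
cat >> st.py <<'E'
print("moment about nut",o["wrist_torque"][2]+np.cross(-v,o["force"][:2]))
E
python3 st.py 2>/dev/null
```

```text
bearing to nut -28.03 r 0.1147 yaw -28.97 F [ 2.7 -4.  -1.7] Fy 2.21 Tz [-0.88 -0.38  0.1 ] z 0.05674199881440255 q7 -128.93955713168683
moment about nut 0.3616928876514085
```

```bash
python3 - <<'E'
from fit import *
ims={c:viewer.read_camera(c)[:,:,::-1] for c in("top","scene")}
for c in ims:
    r=fitnut(ims,np.array([.6088,-.0245] if c=="top" else [.606,-.029]),(c,),-30,30,6); print(c,[(x[0],float(x[1])) for x in r])
a=ims["top"][145:195,260:310]; b=ims["scene"][197:247,233:283]
cv2.imwrite("pics/g5.png",cv2.resize(np.hstack([a,b]),None,fx=8,fy=8,interpolation=cv2.INTER_CUBIC))
E
```

```text
top [(-30, 2.53), (-24, 530.92), (-18, 0.38), (-12, 0.38), (-6, 0.38), (0, 0.38), (6, 3.94), (12, 1.62), (18, 4.25), (24, 3.15)]
scene [(-30, 478.15), (-24, 479.12), (-18, 486.45), (-12, 504.51), (-6, 522.33), (0, 538.55), (6, 548.5), (12, 539.53), (18, 539.52), (24, 513.74)]
```

View pics/g5.png

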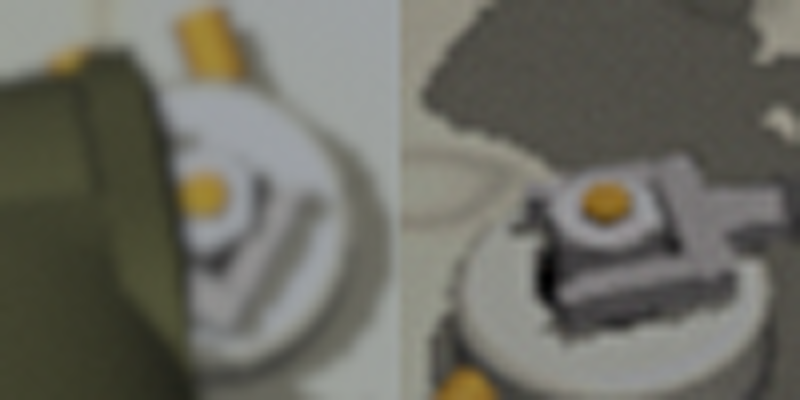

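Request:
apply_moves(
  moves=[
    [0,-0.02,0,0,0,0.023,0],
    [0.001,-0.04,0,0,0,0.047,0],
    [0.001,-0.04,0,0,0,0.047,0],
  ],
)

```text
time_s: 17.4
tool_pos: [0.5089, 0.0375, 0.0566]
tool_rot: [180.0, 0.1, -33.1]
force: [0.3, -2.8, -0.4]
grip_width: 0.0195
grasp_force: 57.9
```

```bash
python3 st.py 2>/dev/null
```

```text
bearing to nut -32.37 r 0.1155 yaw -33.07 F [ 0.3 -2.8 -0.4] Fy 2.21 Tz [-0.53 -0.06 -0.01] z 0.05662974544110561 q7 -133.9030882581023
moment about nut 0.24452559293169637
```

```bash
cat > jf.py <<'E'
from wf import *
def lab(c,w,nx,ny,na,zt,win):
    x,y,W,H=win;L=np.zeros((H*S,W*S),np.int32);lo,hi=wpolys(*w,zt)
    N=nutpolys(c,nx,ny,na)
    seq=[(circ(nx,ny,.055,0),1),(circ(nx,ny,.055,.045),2),(N[0],3)]+[(P,4) for P in lo]+[(P,5) for P in hi]
    # near prong hides nut sides: redraw it after the sides
    seq+=[(P,6+i) for i,P in enumerate(N[1:-3])]
    far=cam(c)[0]["position"][:2]
    for k in np.argsort([-np.hypot(*(P[:,:2].mean(0)-far)) for P in lo]):
        if np.hypot(*(lo[k][:,:2].mean(0)-far))<np.hypot(*(np.array([nx,ny])-far)): seq+=[(lo[k],4),(hi[k],5)]
    seq+=[(N[-3],12),(N[-2],13),(N[-1],13)]
    for P,i in seq:
        q=cv2.convexHull(((w2px(c,P)-[x,y]+.5)*S-.5).astype(np.float32))[:,0]
        cv2.fillConvexPoly(L,np.round(q*16).astype(np.int32),i,shift=4)
    return L
def scan(img,c,w0,n0,zt,win):
    for a in range(-30,30,6):
        f=lambda p:resid(img,lab(c,p[:3],n0[0],n0[1],np.radians(a),zt,win),13,win)
        q=np.array(w0); r=minimize(f,q,method="Nelder-Mead",options=dict(xatol=3e-4,fatol=.1,initial_simplex=np.vstack([q,q+[.004,0,0],q+[0,.004,0],q+[0,0,.06]])))
        print(a,round(r.fun,1),np.round(r.x[:2],4),round(np.degrees(r.x[2]),1))
E
python3 - <<'E'
from jf import *
o=env.get_obs();p=o["tool_pos"];a=np.radians(o["tool_rot"][2]);j=p[:2]+.112*np.array([np.cos(a),np.sin(a)])+[-.0005,-.0045]
im=viewer.read_camera("scene")[:,:,::-1];cv2.imwrite("s5.png",im)
print("scene",j);scan(im,"scene",[*j,a],(.606,-.029),p[2]+.01,(241,205,38,30))
E
```

```text
scene [ 0.60230478 -0.02807141]
-30 177.2 [ 0.6073 -0.0272] -32.8
-24 178.8 [ 0.6071 -0.0271] -33.1
-18 181.6 [ 0.6071 -0.0272] -33.1
-12 185.1 [ 0.6071 -0.0272] -33.0
-6 187.2 [ 0.6071 -0.0271] -33.2
0 188.3 [ 0.6071 -0.0272] -33.1
6 188.3 [ 0.6071 -0.0271] -33.1
12 187.6 [ 0.6073 -0.0271] -32.7
18 186.1 [ 0.6073 -0.0272] -32.8
24 180.2 [ 0.6073 -0.0271] -32.8
```

```bash
python3 - <<'E'
from jf import *
b=[-.0005,-.0045]
def rec(fn,k,x0,y0,n):
    g=cv2.imread(fn)[:,n*k:]; im=np.zeros((420,560,3),np.uint8)
    im[y0:y0+n,x0:x0+n]=cv2.resize(g,(n,n),interpolation=cv2.INTER_AREA); return im
for nm,fn,k,x0,y0,n,p,yaw,win in(("g4","pics/g4.png",4,220,170,100,(.5143,-.0923,.0573),36.,(241,205,38,30)),("g5","pics/g5.png",8,233,197,50,(.5052,.0296,.0567),-29.,(241,205,38,30))):
    a=np.radians(yaw); j=np.array(p[:2])+.114*np.array([np.cos(a),np.sin(a)])+b
    print(nm); scan(rec(fn,k,x0,y0,n),"scene",[*j,a],(.606,-.029),p[2]+.01,win)
g=cv2.imread("s5.png")[195:255,230:290]
cv2.imwrite("pics/g6.png",cv2.resize(g,None,fx=10,fy=10,interpolation=cv2.INTER_LANCZOS4))
E
```

```text
g4
-30 248.8 [ 0.6074 -0.0254] 36.0
-24 250.0 [ 0.6075 -0.0255] 35.9
-18 249.2 [ 0.6075 -0.0255] 36.0
-12 248.5 [ 0.6072 -0.026 ] 35.7
-6 242.0 [ 0.6073 -0.0255] 36.2
0 237.6 [ 0.6075 -0.0255] 35.9
6 235.9 [ 0.6075 -0.0255] 35.9
12 238.5 [ 0.6075 -0.0255] 36.0
18 242.9 [ 0.6075 -0.0256] 35.9
24 246.9 [ 0.6075 -0.0255] 35.9
g5
-30 204.9 [ 0.6072 -0.0279] -29.5
-24 205.6 [ 0.607  -0.0277] -29.1
-18 207.2 [ 0.607  -0.0277] -29.1
-12 210.0 [ 0.607  -0.0276] -29.1
-6 212.9 [ 0.607  -0.0278] -29.3
0 214.4 [ 0.6069 -0.0276] -29.5
6 215.4 [ 0.6072 -0.0277] -29.3
12 215.2 [ 0.6074 -0.0279] -29.1
18 214.7 [ 0.6074 -0.0279] -29.1
24 210.2 [ 0.6074 -0.0277] -29.3
```

View pics/g6.png

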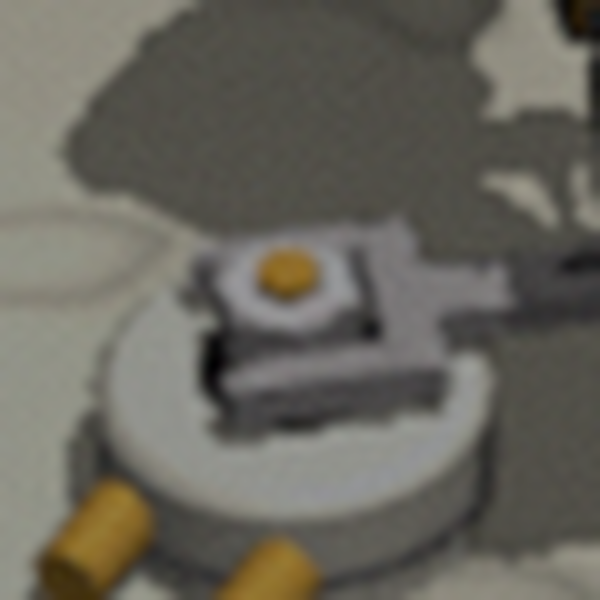

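The view shows the wrench yawed -33° with a nut corner facing the near prong at (290,335). The nut fit hardly changed between the last two steps, so the nut may already be at its stop with the jaw springing past it. I'll back the wrench off into its play and re-check.

Request:
apply_moves(
  moves=[
    [0.001,0.03,0,0,0,-0.035,0],
    [0.003,0.06,0,0,0,-0.07,0],
    [0.007,0.09,0,0,0,-0.105,0],
    [0.013,0.119,0,0,0,-0.14,0],
    [0.02,0.148,0,0,0,-0.175,0],
    [0.028,0.177,0,0,0,-0.209,0],
    [0.038,0.205,0,0,0,-0.244,0],
    [0.042,0.215,0,0,0,-0.256,0],
    [0.042,0.215,0,0,0,-0.256,0],
  ],
)

```text
time_s: 18.35
tool_pos: [0.493, -0.0028, 0.0569]
tool_rot: [-179.9, 0.0, -11.2]
force: [0.8, -0.7, -1.4]
grip_width: 0.0193
grasp_force: 57.9
```

```bash
python3 st.py 2>/dev/null; python3 - <<'E'
from jf import *
o=env.get_obs();p=o["tool_pos"];a=np.radians(o["tool_rot"][2]);j=p[:2]+.115*np.array([np.cos(a),np.sin(a)])+[-.0005,-.0045]
im=viewer.read_camera("scene")[:,:,::-1];cv2.imwrite("s6.png",im)
scan(im,"scene",[*j,a],(.606,-.029),p[2]+.01,(241,205,38,30))
E
```

```text
bearing to nut -10.72 r 0.1155 yaw -11.18 F [ 0.8 -0.7 -1.4] Fy 0.49 Tz [-0.08 -0.08 -0.31] z 0.056871692269289315 q7 -107.00834204266646
moment about nut -0.25105055635088075
-30 359.6 [ 0.6059 -0.0269] -11.4
-24 357.1 [ 0.6064 -0.0269] -11.8
-18 353.7 [ 0.6059 -0.0269] -11.3
-12 351.5 [ 0.606  -0.0269] -11.3
-6 350.7 [ 0.6059 -0.0269] -11.3
0 352.1 [ 0.6059 -0.027 ] -11.3
6 355.4 [ 0.6059 -0.0269] -11.4
12 358.9 [ 0.6062 -0.0271] -11.3
18 361.2 [ 0.6064 -0.0269] -11.6
24 362.1 [ 0.6061 -0.0266] -11.6
```

Request:
apply_moves(
  moves=[
    [-0.08,0,0,0,0,0,0],
    [-0.16,0,0,0,0,0,0],
    [-0.24,0,0,0,0,0,0],
    [-0.3,0,0,0,0,0,0],
    [-0.3,0,0,0,0,0,0],
    [-0.3,0,0,0,0,0,0],
  ],
)

```text
time_s: 19.0
tool_pos: [0.4335, 0.0089, 0.0566]
tool_rot: [180.0, 0.1, -11.1]
force: [-0.9, 1.1, 2.7]
grip_width: 0.0194
grasp_force: 58.0
```

```bash
python3 st.py 2>/dev/null; python3 - <<'E'
from fit import *
ims={c:viewer.read_camera(c)[:,:,::-1] for c in("top","scene")}
for c in ims:
    cv2.imwrite(c[0]+"7.png",ims[c])
    r=fitnut(ims,np.array([.6088,-.0245] if c=="top" else [.606,-.029]),(c,),-30,30,5); print(c,[(x[0],float(x[1])) for x in r])
E
```

```text
bearing to nut -10.85 r 0.1762 yaw -11.09 F [-0.9  1.1  2.7] Fy -0.87 Tz [0.03 0.05 0.02] z 0.05662168021581428 q7 -106.49187698685463
moment about nut -0.13276083159438215
top [(-30, 70.44), (-25, 69.34), (-20, 64.74), (-15, 53.85), (-10, 51.63), (-5, 51.78), (0, 53.34), (5, 58.18), (10, 63.22), (15, 68.54), (20, 69.07), (25, 71.94)]
scene [(-30, 245.87), (-25, 236.22), (-20, 228.23), (-15, 219.61), (-10, 213.37), (-5, 211.82), (0, 214.99), (5, 224.42), (10, 236.65), (15, 252.59), (20, 269.17), (25, 252.38)]
```

The unobstructed fits put the nut at about -7°. That fits the nut reaching its stop near -28°, the jaw springing over the corners, and my back-off dragging the nut back about 20°. I'll re-seat the wrench squarely at yaw 23° and turn again, stopping as soon as the moment rises.

Request:
apply_moves(
  moves=[
    [0.005,0.09,0,0,0,-0.07,0],
    [0.02,0.18,0,0,0,-0.14,0],
    [0.045,0.27,0,0,0,-0.21,0],
    [0.08,0.36,0,0,0,-0.28,0],
    [0.12,0.44,0,0,0,-0.35,0],
    [0.15,0.489,0,0,0,-0.396,0],
    [0.15,0.489,0,0,0,-0.396,0],
    [0.15,0.489,0,0,0,-0.396,0],
    [0.15,0.489,0,0,0,-0.396,0],
  ],
)

```text
time_s: 20.0
tool_pos: [0.4453, -0.0933, 0.057]
tool_rot: [180.0, -0.0, 22.8]
force: [0.4, -1.9, 1.7]
grip_width: 0.0193
grasp_force: 58.0
```

```bash
python3 st.py 2>/dev/null; python3 - <<'E'
from fit import *
from go import *
ims={c:viewer.read_camera(c)[:,:,::-1] for c in("top","scene")}
for c in ims:
    r=fitnut(ims,np.array([.6088,-.0245] if c=="top" else [.606,-.029]),(c,),-30,30,5); print(c,[(x[0],float(x[1])) for x in r])
    cv2.imwrite(c[0]+"8.png",ims[c])
n=np.array([.6065,-.0243]);d=np.array([np.cos(np.radians(23)),np.sin(np.radians(23))])
go([*(n-.175*d),.0575,23],[*(n-.115*d),.0575,23])
E
python3 - <<'E'
from wf import *
o=env.get_obs();p=o["tool_pos"];a=np.radians(o["tool_rot"][2]);d=np.array([np.cos(a),np.sin(a)]);e=np.array([-d[1],d[0]])
j=p[:2]+.113*d; b=np.array([-.0005,-.0045])
im=cv2.imread("s8.png"); cen=w2px("scene",[*(j-.01*d),.067])[0].astype(int)
r=fitw(im,"scene",[*(j+b),a],p[2]+.01,(cen[0]-14,cen[1]-13,28,26)); v=r.x[:2]-b-p[:2]
print("wrench",r.fun,"along",v@d,"side",v@e,"yaw",np.degrees(r.x[2]))
E
```

```text
bearing to nut 23.16 r 0.1754 yaw 22.81 F [ 0.4 -1.9  1.7] Fy 1.93 Tz [-0.25 -0.47 -0.27] z 0.05698556496489969 q7 -59.93017584175394
moment about nut 0.06593128045051255
top [(-30, 70.3), (-25, 69.12), (-20, 64.89), (-15, 53.15), (-10, 51.94), (-5, 50.63), (0, 52.42), (5, 57.52), (10, 62.6), (15, 66.15), (20, 68.09), (25, 70.64)]
scene [(-30, 352.9), (-25, 347.06), (-20, 341.18), (-15, 331.11), (-10, 324.35), (-5, 323.57), (0, 327.6), (5, 334.58), (10, 345.65), (15, 357.84), (20, 370.16), (25, 357.65)]
[ 0.002 -0.002 -0.002] turn z -0.002
[ 0.302 -0.003 -0.002] turn z -0.002
wrench 446.8084338108478 along 0.1271599259840942 side 0.0029990469708746567 yaw 21.559563740196072
```

Request:
apply_moves(
  moves=[
    [0,0.003,-0.02,0,0,0,0],
    [0,0.003,-0.02,0,0,0,0],
    [0.05,0.003,-0.02,0,0,0,0],
    [0.1,0.003,-0.02,0,0,0,0],
    [0.15,0.003,-0.02,0,0,0,0],
    [0.15,0.003,-0.02,0,0,0,0],
  ],
)

```text
time_s: 20.7
tool_pos: [0.4745, -0.081, 0.0609]
tool_rot: [-180.0, -0.1, 23.0]
force: [-0.3, 0.9, -1.1]
grip_width: 0.0193
grasp_force: 58.0
```

```bash
python3 st.py 2>/dev/null
```

```text
bearing to nut 23.25 r 0.1437 yaw 22.99 F [-0.3  0.9 -1.1] Fy -0.99 Tz [ 0.04 -0.01  0.01] z 0.06090155858520105 q7 -62.46930732984066
moment about nut -0.12997767413433023
```

Request:
apply_moves(
  moves=[
    [0.04,0,-0.005,0,0,0,0],
    [0.08,0,-0.005,0,0,0,0],
    [0.11,0,-0.005,0,0,0,0],
    [0.14,0,-0.005,0,0,0,0],
    [0.14,0,-0.005,0,0,0,0],
    [0.14,0,-0.005,0,0,0,0],
  ],
)

```text
time_s: 21.3
tool_pos: [0.498, -0.0715, 0.0615]
tool_rot: [-180.0, 0.1, 22.9]
force: [-2.3, -0.3, -2.6]
grip_width: 0.0193
grasp_force: 58.0
```

```bash
python3 st.py 2>/dev/null
```

```text
bearing to nut 23.52 r 0.1183 yaw 22.87 F [-2.3 -0.3 -2.6] Fy -0.67 Tz [-0.13  0.47 -0.01] z 0.06150557595517345 q7 -64.79868471416277
moment about nut -0.09697123330398837
```

Request:
apply_moves(
  moves=[
    [0.001,-0.031,0,0,0,0.035,0],
    [0.003,-0.062,0,0,0,0.07,0],
    [0.007,-0.093,0,0,0,0.105,0],
    [0.013,-0.123,0,0,0,0.14,0],
    [0.02,-0.153,0,0,0,0.175,0],
    [0.029,-0.182,0,0,0,0.209,0],
    [0.039,-0.212,0,0,0,0.244,0],
    [0.051,-0.24,0,0,0,0.279,0],
    [0.051,-0.24,0,0,0,0.279,0],
  ],
)

```text
time_s: 22.2
tool_pos: [0.4893, -0.0229, 0.062]
tool_rot: [180.0, -0.0, -1.0]
force: [-0.4, -0.4, -1.9]
grip_width: 0.0193
grasp_force: 58.0
```

```bash
python3 st.py 2>/dev/null
```

```text
bearing to nut -0.69 r 0.1172 yaw -1.05 F [-0.4 -0.4 -1.9] Fy 0.36 Tz [-0.07  0.32  0.09] z 0.06203340802401544 q7 -93.91864385317251
moment about nut 0.13594690996439907
```

```bash
python3 - <<'E'
from jf import *
o=env.get_obs();p=o["tool_pos"];a=np.radians(o["tool_rot"][2]);d=np.array([np.cos(a),np.sin(a)])
im=viewer.read_camera("scene")[:,:,::-1];cv2.imwrite("s9.png",im);cv2.imwrite("t9.png",viewer.read_camera("top")[:,:,::-1])
win=(241,205,38,30)
for zt in(.06,.066,.072,.078,.086):
    q=np.array([*(p[:2]+.117*d+[-.0005,-.0045]),a]); best=(1e9,)
    for na in range(-30,30,10):
        f=lambda w:resid(im,lab("scene",w,.606,-.029,np.radians(na),zt,win),13,win)
        r=minimize(f,q,method="Nelder-Mead",options=dict(xatol=3e-4,fatol=.2,initial_simplex=np.vstack([q,q+[.004,0,0],q+[0,.004,0],q+[0,0,.06]])))
        if r.fun<best[0]: best=(r.fun,na,r.x)
    print("ztop",zt,round(best[0],1),"nut",best[1],np.round(best[2],4),"along",(best[2][:2]-[-.0005,-.0045]-p[:2])@d)
r=fitnut({"top":cv2.imread("t9.png")},np.array([.6088,-.0245]),("top",),-30,30,5); print([(x[0],float(x[1])) for x in r])
E
```

```text
ztop 0.06 388.9 nut -10 [ 0.6079 -0.0294  0.0092] along 0.1191402205469637
ztop 0.066 388.9 nut -20 [ 0.6122 -0.0243  0.0146] along 0.12334995382830469
ztop 0.072 388.2 nut -10 [ 0.6162 -0.0191  0.022 ] along 0.1272169737875702
ztop 0.078 395.6 nut -20 [ 0.6211 -0.0142  0.014 ] along 0.13207139623612682
ztop 0.086 406.2 nut 10 [ 0.6272 -0.0075  0.015 ] along 0.1380481425972047
[(-30, 12.93), (-25, 12.51), (-20, 11.72), (-15, 11.9), (-10, 12.29), (-5, 12.48), (0, 12.69), (5, 12.4), (10, 12.54), (15, 12.81), (20, 12.82), (25, 13.64)]
```

Request:
apply_moves(
  moves=[
    [0.001,-0.02,0,0,0,0.023,0],
    [0.002,-0.041,0,0,0,0.047,0],
    [0.003,-0.062,0,0,0,0.07,0],
    [0.003,-0.062,0,0,0,0.07,0],
  ],
)

```text
time_s: 22.7
tool_pos: [0.4901, -0.0108, 0.0619]
tool_rot: [180.0, 0.0, -7.0]
force: [-0.0, -0.2, -1.1]
grip_width: 0.0191
grasp_force: 58.0
```

```bash
python3 st.py 2>/dev/null
```

```text
bearing to nut -6.6 r 0.1172 yaw -7.04 F [-0.  -0.2 -1.1] Fy 0.17 Tz [-0.04  0.33  0.16] z 0.06191684370982099 q7 -101.34594286906037
moment about nut 0.18246598858727797
```

Request:
apply_moves(
  moves=[
    [0.001,-0.02,0,0,0,0.023,0],
    [0.002,-0.041,0,0,0,0.047,0],
    [0.002,-0.041,0,0,0,0.047,0],
  ],
)

```text
time_s: 23.0
tool_pos: [0.4914, -0.0027, 0.0619]
tool_rot: [180.0, 0.0, -11.1]
force: [-1.5, -0.5, -1.7]
grip_width: 0.0193
grasp_force: 58.0
```

```bash
python3 st.py 2>/dev/null;  python3 - <<'E'
from jf import *
o=env.get_obs();p=o["tool_pos"];a=np.radians(o["tool_rot"][2]);d=np.array([np.cos(a),np.sin(a)])
im=viewer.read_camera("scene")[:,:,::-1];cv2.imwrite("s10.png",im)
scan(im,"scene",[*(p[:2]+.119*d+[-.0005,-.0045]),a],(.606,-.029),.062,(241,205,38,30))
E
```

```text
bearing to nut -10.64 r 0.1171 yaw -11.06 F [-1.5 -0.5 -1.7] Fy 0.78 Tz [0.06 0.48 0.22] z 0.061899153288509756 q7 -106.34849816333208
moment about nut 0.3104588059451118
-30 372.2 [ 0.6093 -0.0283] -9.4
-24 371.0 [ 0.6094 -0.0283] -9.3
-18 371.4 [ 0.6096 -0.0283] -9.7
-12 375.4 [ 0.6095 -0.0284] -9.8
-6 379.2 [ 0.6097 -0.0284] -9.4
0 382.9 [ 0.6097 -0.0283] -9.6
6 385.8 [ 0.6096 -0.0283] -9.7
12 387.8 [ 0.6092 -0.0281] -9.6
18 384.9 [ 0.6096 -0.0284] -9.7
24 379.7 [ 0.6092 -0.0285] -10.1
```

Request:
apply_moves(
  moves=[
    [0.001,-0.015,0,0,0,0.017,0],
    [0.002,-0.031,0,0,0,0.035,0],
    [0.002,-0.031,0,0,0,0.035,0],
  ],
)

```text
time_s: 23.35
tool_pos: [0.4927, 0.0033, 0.0618]
tool_rot: [180.0, 0.1, -14.1]
force: [-2.4, 1.2, -1.0]
grip_width: 0.0193
grasp_force: 58.0
```

```bash
python3 st.py 2>/dev/null
```

```text
bearing to nut -13.63 r 0.1171 yaw -14.08 F [-2.4  1.2 -1. ] Fy -0.57 Tz [0.19 0.61 0.23] z 0.061754460155616864 q7 -110.09666039850593
moment about nut 0.1605750187441343
```

Request:
apply_moves(
  moves=[
    [0.001,-0.015,0,0,0,0.017,0],
    [0.002,-0.031,0,0,0,0.035,0],
    [0.003,-0.041,0,0,0,0.047,0],
    [0.003,-0.041,0,0,0,0.047,0],
  ],
)

```text
time_s: 23.75
tool_pos: [0.4953, 0.0106, 0.0617]
tool_rot: [180.0, 0.0, -18.1]
force: [-3.1, -1.3, -1.8]
grip_width: 0.0194
grasp_force: 58.1
```

```bash
python3 st.py 2>/dev/null;  python3 - <<'E'
from jf import *
o=env.get_obs();p=o["tool_pos"];a=np.radians(o["tool_rot"][2]);d=np.array([np.cos(a),np.sin(a)])
im=viewer.read_camera("scene")[:,:,::-1];cv2.imwrite("s11.png",im)
scan(im,"scene",[*(p[:2]+.119*d+[-.0005,-.0045]),a],(.606,-.029),.062,(241,205,38,30))
E
```

```text
bearing to nut -17.44 r 0.1165 yaw -18.15 F [-3.1 -1.3 -1.8] Fy 2.23 Tz [-0.21  0.74  0.45] z 0.061725468558002566 q7 -115.13184997202211
moment about nut 0.7093903235629992
-30 322.8 [ 0.61   -0.0287] -15.9
-24 322.2 [ 0.61   -0.0287] -16.1
-18 323.6 [ 0.6101 -0.0286] -16.1
-12 325.8 [ 0.61   -0.0287] -16.1
-6 328.2 [ 0.61   -0.0287] -16.1
0 331.2 [ 0.6099 -0.0288] -15.9
6 333.2 [ 0.6096 -0.0287] -15.9
12 334.1 [ 0.6096 -0.0285] -16.0
18 331.4 [ 0.6098 -0.029 ] -15.9
24 327.2 [ 0.6099 -0.0288] -16.1
```

Request:
apply_moves(
  moves=[
    [0.001,-0.01,0,0,0,0.012,0],
    [0.001,-0.02,0,0,0,0.024,0],
    [0.001,-0.02,0,0,0,0.024,0],
  ],
)

```text
time_s: 24.1
tool_pos: [0.497, 0.0149, 0.0618]
tool_rot: [180.0, 0.0, -20.3]
force: [-3.9, -0.7, -2.5]
grip_width: 0.0191
grasp_force: 58.1
```

```bash
python3 st.py 2>/dev/null
```

```text
bearing to nut -19.72 r 0.1163 yaw -20.29 F [-3.9 -0.7 -2.5] Fy 2.05 Tz [-0.33  0.92  0.37] z 0.0617913788884508 q7 -117.76635616573111
moment about nut 0.6026912524418826
```

Request:
apply_moves(
  moves=[
    [0.001,0.031,0,0,0,-0.035,0],
    [0.003,0.062,0,0,0,-0.07,0],
    [0.007,0.093,0,0,0,-0.105,0],
    [0.013,0.123,0,0,0,-0.14,0],
    [0.02,0.153,0,0,0,-0.175,0],
    [0.029,0.182,0,0,0,-0.209,0],
    [0.039,0.212,0,0,0,-0.244,0],
    [0.041,0.217,0,0,0,-0.25,0],
    [0.041,0.217,0,0,0,-0.25,0],
  ],
)

```text
time_s: 25.0
tool_pos: [0.4901, -0.0274, 0.062]
tool_rot: [-179.9, -0.0, 1.2]
force: [-2.1, 3.9, -2.1]
grip_width: 0.019
grasp_force: 58.0
```

```bash
python3 st.py 2>/dev/null;  python3 - <<'E'
from jf import *
o=env.get_obs();p=o["tool_pos"];a=np.radians(o["tool_rot"][2]);d=np.array([np.cos(a),np.sin(a)])
im=viewer.read_camera("scene")[:,:,::-1];cv2.imwrite("s12.png",im)
scan(im,"scene",[*(p[:2]+.119*d+[-.0005,-.0045]),a],(.606,-.029),.062,(241,205,38,30))
E
```

```text
bearing to nut 1.54 r 0.1164 yaw 1.17 F [-2.1  3.9 -2.1] Fy -3.96 Tz [0.75 0.66 0.06] z 0.06196519739397782 q7 -91.04448978082267
moment about nut -0.40386398828653436
-30 395.5 [ 0.6098 -0.0277] 3.0
-24 392.9 [ 0.6096 -0.0277] 3.2
-18 388.1 [ 0.6097 -0.0277] 3.0
-12 385.8 [ 0.6097 -0.0278] 2.9
-6 385.1 [ 0.6098 -0.0279] 2.8
0 387.5 [ 0.6097 -0.0278] 3.0
6 392.9 [ 0.6094 -0.0276] 3.1
12 397.2 [ 0.6094 -0.0275] 3.5
18 399.2 [ 0.6093 -0.0276] 3.5
24 399.3 [ 0.6092 -0.0278] 3.2
```

Request:
apply_moves(
  moves=[
    [-0.08,0,0,0,0,0,0],
    [-0.16,0,0,0,0,0,0],
    [-0.24,0,0,0,0,0,0],
    [-0.3,0,0,0,0,0,0],
    [-0.3,0,-0.3,0,0,0,0],
    [-0.3,0.2,-0.4,0,0,0,0],
    [-0.3,0.4,-0.4,0,0,0,0],
    [-0.3,0.6,-0.4,0,0,0,0],
    [-0.3,0.8,-0.4,0,0,0,0],
    [-0.3,0.8,-0.4,0,0,0,0],
  ],
)

```text
time_s: 26.05
tool_pos: [0.4323, -0.1968, 0.1422]
tool_rot: [179.8, -0.0, 0.7]
force: [-1.0, 0.3, -3.3]
grip_width: 0.0192
grasp_force: 58.0
```

```bash
python3 st.py 2>/dev/null; python3 - <<'E'
from fit import *
ims={c:viewer.read_camera(c)[:,:,::-1] for c in("top","scene")}
for c in ims:
    cv2.imwrite(c[0]+"13.png",ims[c])
    r=fitnut(ims,np.array([.6088,-.0245] if c=="top" else [.606,-.029]),(c,),-30,30,5); print(c,[(x[0],float(x[1])) for x in r])
E
```

```text
bearing to nut 44.72 r 0.2451 yaw 0.67 F [-1.   0.3 -3.3] Fy -0.27 Tz [0.07 0.12 0.01] z 0.14215941796931156 q7 -68.34041754264938
moment about nut -0.20169265117045188
top [(-30, 69.55), (-25, 68.08), (-20, 63.11), (-15, 52.27), (-10, 50.33), (-5, 51.11), (0, 52.96), (5, 57.68), (10, 63.69), (15, 68.69), (20, 69.55), (25, 71.3)]
scene [(-30, 91.37), (-25, 81.91), (-20, 73.71), (-15, 65.96), (-10, 59.6), (-5, 58.45), (0, 63.01), (5, 74.8), (10, 88.0), (15, 105.11), (20, 121.67), (25, 101.96)]
```

The unobstructed fits again give -7°. All the fits agree: the stop is at about -27°, the jaw jams when turned past its play, and backing off drags the nut back with it. This time I'll stop just at contact and pull the wrench straight off without backing.

```bash
python3 - <<'E'
from go import *
n=np.array([.6065,-.0243]);d=np.array([np.cos(np.radians(23)),np.sin(np.radians(23))])
go([*(n-.182*d),.09,23],[*(n-.182*d),.063,23])
E
```

```text
[ 0.039 -0.477  0.259] turn z -0.256
[ 0.039 -0.477  0.394] turn z -0.256
```

Request:
apply_moves(
  moves=[
    [0,-0.1,0,0,0,-0.06,0],
    [0.01,-0.2,0.05,0,0,-0.12,0],
    [0.02,-0.3,0.1,0,0,-0.18,0],
    [0.039,-0.4,0.15,0,0,-0.256,0],
    [0.039,-0.474,0.25,0,0,-0.256,0],
    [0.039,-0.474,0.32,0,0,-0.256,0],
    [0.039,-0.474,0.39,0,0,-0.256,0],
    [0.039,-0.474,0.39,0,0,-0.256,0],
    [0.039,-0.474,0.39,0,0,-0.256,0],
    [0.039,-0.474,0.39,0,0,-0.256,0],
  ],
)

```text
time_s: 27.15
tool_pos: [0.4397, -0.0947, 0.0649]
tool_rot: [179.9, -0.1, 23.3]
force: [-0.3, 0.7, 0.4]
grip_width: 0.0191
grasp_force: 58.0
```

```bash
python3 st.py 2>/dev/null; python3 - <<'E'
from wf import *
from go import *
o=env.get_obs();p=o["tool_pos"];a=np.radians(o["tool_rot"][2]);d=np.array([np.cos(a),np.sin(a)]);e=np.array([-d[1],d[0]])
j=p[:2]+.119*d; b=np.array([-.0005,-.0045])
im=viewer.read_camera("scene")[:,:,::-1]; cen=w2px("scene",[*(j-.01*d),.067])[0].astype(int)
for zt in(.060,.068):
    r=fitw(im,"scene",[*(j+b),a],zt,(cen[0]-14,cen[1]-13,28,26)); v=r.x[:2]-b-p[:2]
    print("wrench",zt,r.fun,"along",v@d,"side",v@e,"yaw",np.degrees(r.x[2]))
n=np.array([.6065,-.0243]);go([*(n-.118*d),p[2],23])
E
```

```text
bearing to nut 22.87 r 0.181 yaw 23.28 F [-0.3  0.7  0.4] Fy -0.74 Tz [ 0.14 -0.06  0.08] z 0.06485464796746379 q7 -58.61670778279749
moment about nut -0.05699342783875774
wrench 0.06 438.1962074114666 along 0.11848380597852978 side 0.0003402736127341016 yaw 23.19882923921793
wrench 0.068 434.8486878522902 along 0.12753866001524256 side 0.004482614668808282 yaw 23.52439726754679
[ 0.315  0.005 -0.   ] turn z 0.003
```

Request:
apply_moves(
  moves=[
    [0,0.003,-0.012,0,0,0,0],
    [0.06,0.003,-0.012,0,0,0,0],
    [0.12,0.003,-0.012,0,0,0,0],
    [0.18,0.003,-0.012,0,0,0,0],
    [0.22,0.003,-0.012,0,0,0,0],
    [0.26,0.003,-0.012,0,0,0,0],
    [0.29,0.003,-0.012,0,0,0,0],
    [0.31,0.003,-0.012,0,0,0,0],
    [0.31,0.003,-0.012,0,0,0,0],
    [0.31,0.003,-0.012,0,0,0,0],
  ],
)

```text
time_s: 28.2
tool_pos: [0.4965, -0.0713, 0.0664]
tool_rot: [180.0, -0.0, 23.2]
force: [0.8, -1.6, -1.2]
grip_width: 0.0194
grasp_force: 58.0
```

```bash
python3 st.py 2>/dev/null
```

```text
bearing to nut 23.14 r 0.1196 yaw 23.21 F [ 0.8 -1.6 -1.2] Fy 1.78 Tz [-0.31 -0.16 -0.14] z 0.06638029720581051 q7 -63.8095005084049
moment about nut 0.07473493868443637
```

Request:
apply_moves(
  moves=[
    [0.001,-0.031,0,0,0,0.035,0],
    [0.003,-0.063,0,0,0,0.07,0],
    [0.007,-0.094,0,0,0,0.105,0],
    [0.013,-0.125,0,0,0,0.14,0],
    [0.02,-0.155,0,0,0,0.175,0],
    [0.029,-0.185,0,0,0,0.209,0],
    [0.04,-0.215,0,0,0,0.244,0],
    [0.052,-0.244,0,0,0,0.279,0],
    [0.065,-0.272,0,0,0,0.314,0],
    [0.08,-0.3,0,0,0,0.349,0],
    [0.097,-0.327,0,0,0,0.384,0],
    [0.097,-0.327,0,0,0,0.384,0],
  ],
)

```text
time_s: 29.4
tool_pos: [0.4893, -0.0042, 0.0668]
tool_rot: [179.9, -0.2, -9.8]
force: [4.2, -3.3, -1.4]
grip_width: 0.0194
grasp_force: 58.0
```

```bash
python3 st.py 2>/dev/null;  cat > sc.py <<'E'
from jf import *
o=env.get_obs();p=o["tool_pos"];a=np.radians(o["tool_rot"][2]);d=np.array([np.cos(a),np.sin(a)])
im=viewer.read_camera("scene")[:,:,::-1]
scan(im,"scene",[*(p[:2]+.119*d+[-.0005,-.0045]),a],(.606,-.029),.062,(241,205,38,30))
E
python3 sc.py
```

```text
bearing to nut -9.75 r 0.1189 yaw -9.78 F [ 4.2 -3.3 -1.4] Fy 2.56 Tz [-0.87 -0.64 -0.26] z 0.06680526148684329 q7 -104.45271116146229
moment about nut 0.04119823063929662
-30 388.5 [ 0.607  -0.0281] -6.4
-24 387.2 [ 0.607  -0.0281] -6.1
-18 387.9 [ 0.607  -0.0281] -6.1
-12 391.5 [ 0.6067 -0.028 ] -6.0
-6 394.6 [ 0.6077 -0.0285] -6.6
0 398.4 [ 0.6077 -0.0285] -6.7
6 402.8 [ 0.6068 -0.0281] -6.1
12 403.9 [ 0.6076 -0.0286] -6.8
18 402.0 [ 0.6076 -0.0287] -7.0
24 395.9 [ 0.6067 -0.0285] -6.9
```

Request:
apply_moves(
  moves=[
    [0.001,-0.016,0,0,0,0.017,0],
    [0.002,-0.031,0,0,0,0.035,0],
    [0.003,-0.047,0,0,0,0.053,0],
    [0.003,-0.047,0,0,0,0.053,0],
  ],
)

```text
time_s: 29.85
tool_pos: [0.491, 0.0049, 0.0666]
tool_rot: [180.0, -0.1, -14.3]
force: [2.8, -4.5, -2.6]
grip_width: 0.0196
grasp_force: 58.0
```

```bash
python3 st.py 2>/dev/null; python3 sc.py
```

```text
bearing to nut -14.17 r 0.1191 yaw -14.3 F [ 2.8 -4.5 -2.6] Fy 3.68 Tz [-0.91 -0.6  -0.13] z 0.06658297638862719 q7 -110.0514984866976
moment about nut 0.30503468255255384
-30 370.0 [ 0.6078 -0.0288] -10.8
-24 370.4 [ 0.6078 -0.0288] -11.0
-18 371.6 [ 0.6078 -0.0288] -11.2
-12 374.9 [ 0.6076 -0.0289] -11.2
-6 377.3 [ 0.6076 -0.0289] -11.3
0 379.4 [ 0.6076 -0.0289] -11.3
6 381.0 [ 0.6076 -0.0289] -11.2
12 380.9 [ 0.6076 -0.0289] -11.2
18 378.1 [ 0.6076 -0.0289] -11.2
24 373.0 [ 0.6078 -0.0289] -11.0
```

Request:
apply_moves(
  moves=[
    [0.001,-0.016,0,0,0,0.017,0],
    [0.002,-0.033,0,0,0,0.037,0],
    [0.002,-0.033,0,0,0,0.037,0],
  ],
)

```text
time_s: 30.2
tool_pos: [0.4924, 0.0109, 0.0663]
tool_rot: [179.9, -0.0, -17.5]
force: [1.7, -4.5, -0.7]
grip_width: 0.0192
grasp_force: 58.0
```

```bash
python3 st.py 2>/dev/null; python3 sc.py
```

```text
bearing to nut -17.16 r 0.1194 yaw -17.47 F [ 1.7 -4.5 -0.7] Fy 3.77 Tz [-1.06 -0.31 -0.03] z 0.06632812443495781 q7 -114.00349916387584
moment about nut 0.41865344391357734
-30 349.4 [ 0.6077 -0.0283] -14.5
-24 350.0 [ 0.6077 -0.0284] -14.5
-18 350.6 [ 0.6079 -0.0286] -14.8
-12 353.2 [ 0.6078 -0.0285] -14.2
-6 355.3 [ 0.6078 -0.0285] -14.2
0 356.4 [ 0.608  -0.0286] -14.8
6 358.4 [ 0.6082 -0.0284] -14.6
12 359.0 [ 0.6082 -0.0285] -14.5
18 357.1 [ 0.608  -0.0287] -14.7
24 352.6 [ 0.6077 -0.0284] -14.6
```

Request:
apply_moves(
  moves=[
    [-0.06,0.003,0,0,0,0,0],
    [-0.12,0.006,0,0,0,0,0],
    [-0.18,0.009,0,0,0,0,0],
    [-0.24,0.012,0,0,0,0,0],
    [-0.31,0.015,0,0,0,0,0],
    [-0.31,0.015,0,0,0,0,0],
    [-0.31,0.015,-0.2,0,0,0,0],
    [-0.31,-0.2,-0.4,0,0,0,0],
    [-0.31,-0.4,-0.4,0,0,0,0],
    [-0.31,-0.6,-0.4,0,0,0,0],
    [-0.31,-0.8,-0.4,0,0,0,0],
    [-0.31,-0.8,-0.4,0,0,0,0],
  ],
)

```text
time_s: 31.45
tool_pos: [0.481, 0.1902, 0.1462]
tool_rot: [-179.8, 0.1, -17.0]
force: [-1.1, -0.0, -1.9]
grip_width: 0.0194
grasp_force: 58.0
```

```bash
python3 st.py 2>/dev/null; python3 - <<'E'
from fit import *
ims={c:viewer.read_camera(c)[:,:,::-1] for c in("top","scene")}
for c in ims:
    cv2.imwrite(c[0]+"14.png",ims[c])
    r=fitnut(ims,np.array([.6088,-.0245] if c=="top" else [.606,-.029]),(c,),-45,20,5); print(c,[(x[0],float(x[1])) for x in r])
E
```

```text
bearing to nut -59.67 r 0.2485 yaw -17.01 F [-1.1 -0.  -1.9] Fy 0.36 Tz [0.05 0.17 0.04] z 0.1461665042407289 q7 -133.7461242536152
moment about nut 0.27418846167639943
top [(-45, 83.2), (-40, 75.54), (-35, 62.76), (-30, 60.7), (-25, 60.7), (-20, 70.03), (-15, 70.66), (-10, 78.43), (-5, 84.99), (0, 88.17), (5, 90.48), (10, 88.8), (15, 83.2)]
scene [(-45, 105.91), (-40, 103.3), (-35, 75.2), (-30, 71.17), (-25, 73.31), (-20, 81.44), (-15, 88.43), (-10, 96.89), (-5, 101.86), (0, 105.51), (5, 106.11), (10, 106.51), (15, 105.76)]
```

```bash
python3 - <<'E'
from go import *
n=np.array([.6065,-.0243]);d=np.array([np.cos(np.radians(1.5)),np.sin(np.radians(1.5))])
go([*(n-.172*d),.1,-1.5],[*(n-.172*d),.0665,-1.5])
print(np.hypot(*(n-.172*d)))
E
```

```text
[0.098 1.085 0.227] turn z -0.185
[0.098 1.085 0.395] turn z -0.185
0.4355124024556532
```

Request:
apply_moves(
  moves=[
    [0.02,0.2,0,0,0,-0.06,0],
    [0.04,0.4,0,0,0,-0.12,0],
    [0.06,0.6,0.05,0,0,-0.185,0],
    [0.08,0.8,0.1,0,0,-0.185,0],
    [0.098,0.95,0.15,0,0,-0.185,0],
    [0.098,1,0.2,0,0,-0.185,0],
    [0.098,1,0.2,0,0,-0.185,0],
    [0.098,1,0.2,0,0,-0.185,0],
  ],
)

```text
time_s: 32.35
tool_pos: [0.4399, -0.0127, 0.1063]
tool_rot: [-180.0, 0.0, -1.6]
force: [-0.2, 0.5, -1.9]
grip_width: 0.0192
grasp_force: 58.0
```

```bash
python3 - <<'E'
from go import *
n=np.array([.6065,-.0243]);d=np.array([np.cos(np.radians(1.5)),np.sin(np.radians(1.5))])
o=env.get_obs();print(o["force"],o["tool_rot"])
go([*(n-.172*d),.067,-1.5],[*(n-.14*d),.067,-1.5],[*(n-.119*d),.067,-1.5])
from wf import *
p=o["tool_pos"];a=np.radians(1.5);e=np.array([-d[1],d[0]])
j=p[:2]+.119*d; b=np.array([-.0005,-.0045])
im=viewer.read_camera("scene")[:,:,::-1]
for dz in(-.003,.003):
    zt=p[2]+dz; cen=w2px("scene",[*(j-.01*d),zt])[0].astype(int)
    r=fitw(im,"scene",[*(j+b),a],zt,(cen[0]-14,cen[1]-13,28,26)); v=r.x[:2]-b-p[:2]
    print("wrench",dz,r.fun,"along",v@d,"side",v@e,"yaw",np.degrees(r.x[2]))
E
```

```text
[-0.20133102  0.53788276 -1.87222858] [-1.79964605e+02  1.70217473e-02 -1.61158603e+00]
[-0.024  0.081  0.197] turn z -0.001
[0.135 0.073 0.197] turn z -0.001
[0.24  0.067 0.197] turn z -0.001
wrench -0.003 423.6242884629548 along 0.1219046520963162 side -0.001933266504023957 yaw 2.403742579890676
wrench 0.003 460.32498260786554 along 0.12753372848752942 side 0.0031736208368910133 yaw 1.6584625076243582
```

Request:
apply_moves(
  moves=[
    [-0.024,0.081,0.1,0,0,0,0],
    [-0.024,0.081,0.195,0,0,0,0],
    [-0.024,0.081,0.195,0,0,0,0],
    [0.03,0.078,0.195,0,0,0,0],
    [0.08,0.076,0.195,0,0,0,0],
    [0.135,0.073,0.195,0,0,0,0],
    [0.17,0.071,0.195,0,0,0,0],
    [0.2,0.069,0.195,0,0,0,0],
    [0.23,0.067,0.195,0,0,0,0],
    [0.23,0.067,0.195,0,0,0,0],
    [0.23,0.067,0.195,0,0,0,0],
  ],
)

```text
time_s: 33.5
tool_pos: [0.4872, -0.0263, 0.0678]
tool_rot: [-179.9, -0.1, -1.5]
force: [1.6, 5.2, -1.5]
grip_width: 0.0191
grasp_force: 58.5
```

```bash
python3 st.py 2>/dev/null
```

```text
bearing to nut 0.94 r 0.1193 yaw -1.48 F [ 1.6  5.2 -1.5] Fy -5.22 Tz [ 1.38 -0.    0.65] z 0.06782768778319942 q7 -93.14909005507661
moment about nut 0.03656828621078945
```

Request:
apply_moves(
  moves=[
    [0.001,-0.031,0,0,0,0.035,0],
    [0.003,-0.063,0,0,0,0.07,0],
    [0.007,-0.094,0,0,0,0.105,0],
    [0.013,-0.125,0,0,0,0.14,0],
    [0.02,-0.155,0,0,0,0.175,0],
    [0.025,-0.17,0,0,0,0.192,0],
    [0.029,-0.185,0,0,0,0.209,0],
    [0.029,-0.185,0,0,0,0.209,0],
  ],
)

```text
time_s: 34.3
tool_pos: [0.4936, 0.0104, 0.0679]
tool_rot: [-179.9, -0.1, -19.4]
force: [-0.2, 5.3, -0.6]
grip_width: 0.0194
grasp_force: 59.1
```

```bash
python3 st.py 2>/dev/null; python3 sc.py|sort -k2n|head -3
```

```text
bearing to nut -17.09 r 0.1182 yaw -19.38 F [-0.2  5.3 -0.6] Fy -4.94 Tz [1.26 0.09 1.05] z 0.06788938220650868 q7 -115.61022828225802
moment about nut 0.4603211655722995
-24 343.1 [ 0.6088 -0.0293] -14.2
-30 343.3 [ 0.6083 -0.0292] -14.1
-18 344.2 [ 0.6088 -0.0293] -14.2
```

Request:
apply_moves(
  moves=[
    [0.001,-0.02,0,0,0,0.023,0],
    [0.003,-0.041,0,0,0,0.047,0],
    [0.003,-0.041,0,0,0,0.047,0],
  ],
)

```text
time_s: 34.65
tool_pos: [0.4968, 0.0176, 0.0678]
tool_rot: [-179.9, -0.1, -23.5]
force: [1.3, 5.2, -1.0]
grip_width: 0.0191
grasp_force: 59.4
```

```bash
python3 st.py 2>/dev/null; python3 sc.py|sort -k2n|head -3
```

```text
bearing to nut -20.9 r 0.1174 yaw -23.45 F [ 1.3  5.2 -1. ] Fy -5.26 Tz [1.36 0.02 1.19] z 0.06780912102852171 q7 -120.56763988004404
moment about nut 0.5729948618353055
-24 303.0 [ 0.6097 -0.0295] -17.3
-18 303.8 [ 0.61   -0.0297] -17.5
-30 304.3 [ 0.6098 -0.0296] -16.9
```

Request:
apply_moves(
  moves=[
    [-0.06,0.006,0,0,0,0,0],
    [-0.12,0.012,0,0,0,0,0],
    [-0.18,0.019,0,0,0,0,0],
    [-0.24,0.025,0,0,0,0,0],
    [-0.31,0.032,0,0,0,0,0],
    [-0.31,0.032,0,0,0,0,0],
    [-0.31,0.032,-0.2,0,0,0,0],
    [-0.31,-0.2,-0.35,0,0,0,0],
    [-0.31,-0.4,-0.35,0,0,0,0],
    [-0.31,-0.6,-0.35,0,0,0,0],
    [-0.31,-0.8,-0.35,0,0,0,0],
    [-0.31,-1,-0.35,0,0,0,0],
    [-0.31,-1,-0.35,0,0,0,0],
  ],
)

```text
time_s: 36.0
tool_pos: [0.5188, 0.2304, 0.1363]
tool_rot: [-179.8, 0.2, -23.2]
force: [0.3, 0.6, -1.0]
grip_width: 0.0194
grasp_force: 57.3
```

```bash
python3 st.py 2>/dev/null; python3 - <<'E'
from fit import *
from go import *
ims={c:viewer.read_camera(c)[:,:,::-1] for c in("top","scene")}
for c in ims:
    cv2.imwrite(c[0]+"15.png",ims[c])
    r=fitnut(ims,np.array([.6088,-.0245] if c=="top" else [.606,-.029]),(c,),-42,-14,3); print(c,[(x[0],float(x[1])) for x in r])
    r=fitnut({c:cv2.imread(c[0]+"14.png")},np.array([.6088,-.0245] if c=="top" else [.606,-.029]),(c,),-42,-14,3); print("before",c,[(x[0],float(x[1])) for x in r])
go([.45,.27,.06,0])
E
```

```text
bearing to nut -71.01 r 0.2694 yaw -23.23 F [ 0.3  0.6 -1. ] Fy -0.7 Tz [ 0.06  0.17 -0.06] z 0.1363279682365343 q7 -144.35715480129429
moment about nut -0.17928312512415495
top [(-42, 79.33), (-39, 74.87), (-36, 66.64), (-33, 65.83), (-30, 67.07), (-27, 60.96), (-24, 64.39), (-21, 67.56), (-18, 68.57), (-15, 73.02)]
before top [(-42, 79.03), (-39, 73.99), (-36, 64.38), (-33, 63.51), (-30, 60.7), (-27, 58.93), (-24, 61.2), (-21, 64.54), (-18, 66.16), (-15, 70.66)]
scene [(-42, 106.4), (-39, 98.4), (-36, 75.16), (-33, 69.63), (-30, 68.34), (-27, 67.96), (-24, 71.03), (-21, 75.15), (-18, 79.07), (-15, 83.82)]
before scene [(-42, 110.78), (-39, 102.66), (-36, 77.94), (-33, 73.0), (-30, 71.17), (-27, 72.08), (-24, 75.24), (-21, 79.15), (-18, 84.25), (-15, 88.43)]
[-0.404 -0.072  0.38 ] turn z -0.274
```

The nut angle is unchanged at about -28° after pushing harder, so it is on its stop. Now I'll lay the wrench down, levelling the roughly 6° nose-down tilt it picked up in the grip.

```bash
python3 - <<'E'
from go import *
go([.45,.25,.06,6],[.45,.25,.02,6])
E
```

```text
[-0.364  0.02   0.38 ] turn z -0.344
[-0.364  0.02   0.58 ] turn z -0.344
```

Request:
apply_moves(
  moves=[
    [-0.1,0,0,0,0,-0.09,0],
    [-0.2,0.01,0.1,0,0,-0.18,0],
    [-0.3,0.02,0.2,0,0,-0.27,0],
    [-0.364,0.02,0.3,0,0,-0.344,0],
    [-0.364,0.02,0.38,0,0,-0.344,0],
    [-0.364,0.02,0.38,0,0,-0.344,0],
    [-0.364,0.02,0.38,0,0,-0.344,0],
  ],
)

```text
time_s: 36.8
tool_pos: [0.451, 0.2482, 0.0614]
tool_rot: [179.9, 0.0, 5.8]
force: [0.7, -0.4, -1.2]
grip_width: 0.0194
grasp_force: 57.3
```

Request:
apply_moves(
  moves=[
    [0,0,0,0,0.035,0,0],
    [0,0,0,0,0.07,0,0],
    [0,0,0,0,0.07,0,0],
    [0,0,0,0,0.07,0,0],
  ],
)

```text
time_s: 37.2
tool_pos: [0.4517, 0.2496, 0.0624]
tool_rot: [180.0, -6.1, 5.9]
force: [0.2, 0.3, -1.4]
grip_width: 0.0198
grasp_force: 57.3
```

```bash
python3 - <<'E'
from h import *
o=env.get_obs();p=o["tool_pos"];print(p,o["tool_rot"],o["force"])
# pitch from tip of prongs: scene mask extremes vs. predicted for trial pitches
m=best("scene","wrench_jaw")
if m is not None:
    px=m["pixels"];ys,xs=np.nonzero(px);print(m["conf"],m["location"],xs.min(),xs.max(),ys.min(),ys.max())
a=np.radians(12);d=np.array([np.cos(a),np.sin(a)]);e=np.array([-d[1],d[0]])
for pit in(-6,-3,0,3):
    s=np.sin(np.radians(pit));L=.121+.022
    print(pit,[w2px("scene",[*(p[:2]+[-.0005,-.0045]+L*d+q*e),p[2]+.003+L*s-.007])[0].round(1) for q in(-.026,.026)])
cv2.imwrite("s16.png",viewer.read_camera("scene")[:,:,::-1])
E
```

```text
[0.45165252 0.24956897 0.06240508] [179.99293359  -6.07477398   5.90161402] [ 0.2358966   0.29907633 -1.44699785]
0.94 [320.9, 244.7] 296 355 232 269
-6 [array([339.8, 285. ]), array([359.9, 294.5])]
-3 [array([340.1, 282.9]), array([360.3, 292.5])]
0 [array([340.4, 280.8]), array([360.7, 290.3])]
3 [array([340.7, 278.7]), array([361.1, 288.2])]
```

```bash
python3 - <<'E'
from h import *
o=env.get_obs();p=o["tool_pos"]
print("tool px",w2px("scene",[p])if 0 else w2px("scene",p)[0],"L=.1",w2px("scene",p+[.098,.02,0])[0])
for c in("scene","top"):
    viewer.read_camera(c)
    for d in masks_of(c,"wrench_jaw")[:3]:
        m=d["pixels"].astype(np.uint8);print(c,round(d["conf"],2),np.round(d["location"],1),cv2.boundingRect(m),m.sum(),cv2.minAreaRect(cv2.findNonZero(m)))
        if c=="scene" and d["conf"]>.5:
            x,y,w,h=cv2.boundingRect(m)
            for r in m[y:y+h:2,x:x+w:1]: print("".join(".#"[v] for v in r))
E
```

```text
tool px [376.7865277  249.39301582] L=.1 [359.65149578 273.95617186]
scene 0.91 [362.4 268.5] (336, 238, 47, 56) 704 ((364.1185302734375, 263.0202331542969), (27.632810592651367, 61.5018196105957), 36.25383377075195)
.............................................##
...........................................###.
.........................................#####.
.......................................######..
......................................#######..
....................................########...
..................................#########....
.................................##########....
...............................###########.....
.............................###########.......
............................###########........
..........................############.........
........................############...........
............#######...#############............
..........########################.............
........########################...............
.......#########################...............
.....##############################............
...##########......#################...........
..#########............#############...........
#########.................#########............
#######..................########..............
..#.....................########...............
......................########.................
.....................########..................
.....................######....................
.....................#####.....................
.....................####......................
scene 0.36 [189.6 150.9] (178, 134, 24, 38) 733 ((189.4248046875, 152.3717041015625), (37.250640869140625, 22.350385665893555), 86.18592071533203)
top 0.76 [182.6 190.6] (172, 175, 24, 31) 333 ((183.7739715576172, 190.60275268554688), (29.311738967895508, 23.08299446105957), 83.9909896850586)
```

Request:
apply_moves(
  moves=[
    [-0.007,0,0.07,0,0,0,0],
    [-0.014,0,0.14,0,0,0,0],
    [-0.021,0,0.2,0,0,0,0],
    [-0.024,0,0.235,0,0,0,0],
    [-0.025,0,0.245,0,0,0,0],
    [-0.025,0,0.245,0,0,0,0],
  ],
)

```text
time_s: 38.1
tool_pos: [0.4508, 0.2499, 0.0117]
tool_rot: [180.0, -6.0, 6.0]
force: [-0.3, -1.1, -0.3]
grip_width: 0.0191
grasp_force: 57.3
```

```bash
python3 st.py 2>/dev/null
```

```text
bearing to nut -60.41 r 0.3154 yaw 5.96 F [-0.3 -1.1 -0.3] Fy 1.03 Tz [-0.06  0.22 -0.07] z 0.011682537957219265 q7 -127.84297323028677
moment about nut 0.18497296086436962
```

Request:
apply_moves(
  moves=[
    [0,0,0,0,0,0,0],
    [-0.001,0,0.01,0,0,0,0],
    [-0.002,0,0.02,0,0,0,0],
    [-0.003,0,0.028,0,0,0,0],
    [-0.003,0,0.028,0,0,0,0],
  ],
  grip_force=15,
)

```text
time_s: 38.6
tool_pos: [0.4512, 0.2501, 0.0065]
tool_rot: [-180.0, -6.1, 6.0]
force: [0.3, 1.0, -1.1]
grip_width: 0.0196
grasp_force: 15.0
```

```bash
python3 st.py 2>/dev/null
```

```text
bearing to nut -60.5 r 0.3153 yaw 5.97 F [ 0.3  1.  -1.1] Fy -0.99 Tz [0.16 0.02 0.05] z 0.006518598476132113 q7 -128.2482587850185
moment about nut -0.19053027036458295
```

Request:
apply_moves(
  moves=[
    [0,0,0.005,0,0,0,0],
    [-0.001,0,0.01,0,0,0,0],
    [-0.002,0,0.015,0,0,0,0],
    [-0.002,0,0.015,0,0,0,0],
    [-0.002,0,0.015,0,0,0,0],
  ],
  grip_force=5,
)

```text
time_s: 39.1
tool_pos: [0.451, 0.2499, 0.0035]
tool_rot: [180.0, -6.0, 5.9]
force: [-1.3, -0.1, 1.3]
grip_width: 0.02
grasp_force: 5.0
```

```bash
python3 st.py 2>/dev/null
```

```text
bearing to nut -60.44 r 0.3152 yaw 5.94 F [-1.3 -0.1  1.3] Fy -0.08 Tz [0.02 0.16 0.03] z 0.003533173793064448 q7 -128.47476932879457
moment about nut 0.38841158847766366
```

Fz has gone positive, so the wrench rests on the counter. Open slowly, then lift straight up.

Request:
apply_moves(
  moves=[
    [0,0,0,0,0,0,0.3],
    [0,0,0,0,0,0,0.45],
    [0,0,0,0,0,0,0.6],
    [0,0,0,0,0,0,0.6],
    [0.006,0,-0.06,0,0,0,0.6],
    [0.02,0,-0.2,0,0,0,0.6],
    [0.04,0,-0.4,0,0,0,0.6],
    [0.06,0,-0.6,0,0,0,0.6],
    [0.07,0,-0.7,0,0,0,0.6],
    [0.07,0,-0.7,0,0,0,0.6],
  ],
)

```text
time_s: 40.1
tool_pos: [0.4524, 0.2513, 0.1488]
tool_rot: [-179.9, -6.5, 5.9]
force: [1.0, 0.2, 0.1]
grip_width: 0.0523
grasp_force: 0.0
```

Request:
apply_moves(
  moves=[
    [-0.1,-0.2,-0.1,0,0,0,0.6],
    [-0.1,-0.4,-0.1,0,0,0,0.6],
    [-0.1,-0.6,-0.1,0,0,0,0.6],
    [-0.1,-0.8,-0.1,0,0,0,0.6],
    [-0.1,-0.8,-0.1,0,0,0,0.6],
    [-0.1,-0.8,-0.1,0,0,0,0.6],
  ],
)

```text
time_s: 40.7
tool_pos: [0.4104, 0.407, 0.1607]
tool_rot: [179.9, -5.9, 6.1]
force: [-0.4, -0.2, -0.5]
grip_width: 0.0521
grasp_force: 0.0
```

```bash
python3 - <<'E'
from fit import *
o=env.get_obs();print(o["tool_pos"],o["force"],o["time_s"])
ims={c:viewer.read_camera(c)[:,:,::-1] for c in("top","scene")}
for c in ims:
    d=best(c,"wrench_jaw"); m=d["pixels"].astype(np.uint8); print(c,d["conf"],px2w(c,d["location"],.014),cv2.minAreaRect(cv2.findNonZero(m)))
    for t in("jar_a","mug","cup"): print(t,[(np.round(x["location"],1).tolist(),round(x["conf"],2)) for x in boxes_of(c,t)][:2])
    r=fitnut(ims,np.array([.6088,-.0245] if c=="top" else [.606,-.029]),(c,),-42,-14,3); print(c,[(x[0],float(x[1])) for x in r])
E
```

```text
[0.41039942 0.40703209 0.1606887 ] [-0.38933522 -0.22091115 -0.47858543] 40.7
top 0.64 [0.51617433 0.25571684 0.014     ] ((187.5, 213.0), (72.0, 21.0), 90.0)
jar_a [([411.8, 150.4], 0.97)]
mug []
cup [([452.3, 206.9], 0.64)]
top [(-42, 74.99), (-39, 70.78), (-36, 62.51), (-33, 61.76), (-30, 66.16), (-27, 57.29), (-24, 59.67), (-21, 63.5), (-18, 64.56), (-15, 68.77)]
scene 0.75 [0.52925523 0.26301399 0.014     ] ((365.5000305175781, 276.0000305175781), (24.748735427856445, 68.58935546875), 45.0)
jar_a [([164.5, 181.4], 0.87), ([374.9, 327.8], 0.65)]
mug [([472.7, 296.0], 0.76)]
cup [([187.5, 152.7], 0.62)]
scene [(-42, 96.13), (-39, 89.9), (-36, 69.0), (-33, 62.85), (-30, 61.06), (-27, 61.51), (-24, 64.4), (-21, 67.73), (-18, 73.01), (-15, 76.45)]
```

The wrench lies on the counter well clear of the filter, the nut is at its stop (about -28°), and every bystander the cameras can see is where it started. Handing in.

```bash
python3 -c "
from cell import env
print(env.sign_off())"
```

```text
the job is handed in; nothing more can be done
None
```

The job is handed in at about 41 s, no verdict shown: by my camera fits, the nut was turned 60° by the fingers and then by the wrench to its stop, though I turned past the stop twice, which jammed the wrench and dragged the nut back about 20° each time, so it took extra wrench passes; the wrench lies on the counter clear of the filter, and the jars, mug and cup look unmoved.

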